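# Clear the soap ledge and set the pump bottles with nozzles over their drip dishes

## Robot

A 7-joint arm with a two-finger parallel gripper is mounted at the origin on the work surface. World frame = base frame: x ahead of the robot, y to its left, z up, the work surface at z = 0. Lengths are in mm, angles in rad, forces in N, time in s.
With the tool pointing down it reaches from about 425 to 875 mm from the base axis. Payload 8.4 kg.
Tool frame: the origin (TCP) lies at the centre of the arm's flange, where the gripper is bolted on; the fingertips stand 182 mm ahead of it and the grasp point (between the pads) lies 164 mm ahead of it; z points along the fingers, y is the direction in which the jaws open and shut (so a half turn about z gives the same grasp; the last joint's range is limited). The gripper opens to 87 mm and grips with 3 to 60 N. Pads are 19 mm wide; open, the fingers measure 117 mm over their backs; the gripper's body (75 mm by 190 mm) begins 51 mm behind the grasp point.
Start: joints at [-1.351, 0.333, 0.04, 1.465, -0.013, 1.343, -0.059], TCP at [203.732, 617.225, 404.746] pointing down, gripper open.
Joint ranges: [-2.58, 2.58], [-0.38, 2.09], [-1.3, 1.39], [0.25, 2.4], [-1.5, 4.64], [0.08, 2.09], [-2.65, 2.65]. Speed limits (rad/s): [2.22, 2.22, 2.79, 2.79, 3.14, 3.14, 3.14].

## Interface

Orientations are given as a unit quaternion [w, x, y, z].
In Python, from workcell import * gives the robot as it stands. The module is installed in compiled form; this text tells all that it offers.
- The arm moves only by the tool arm_command, never from a script. Its argument "series" is a list of rows, each an object of numbers: "dx", "dy", "dz": the shift along the tool's x, y, z in m; "wx", "wy", "wz": the turn, a rotation vector about the tool's x, y, z in rad; "fingers": the closure, from 0 (fully open) to 1 (shut). A call has exactly 10 rows; each row is the pose to reach, as a shift and turn from the pose commanded when the call began, along the tool's axes at that moment; what a row does not reach only later rows make up. A row lasts 1/8 s, in which the tool goes at most 62.5 mm and 10.7 degrees, less where a joint would pass 70% of its speed; a pose out of reach is approached as far as the arm can. A call with a gripper value outside its range is refused whole. The fingers move at their own pace and stop on an object; "squeeze" is the grip in N (left out, the last holds). Time passes only in rows, so rows that repeat a pose let the fingers close, or fill a call up. It gives the time, the measured TCP pose, the force and the opening at its end, in the units of the state.
- sense(): the state, without advancing time (a new reading comes with each control period).
- grab_frame(name): name is "scene" or "top"; returns a dict with "image" (480x640x3 uint8, red, green, blue), "range_z" (480x640 float32, mm along the optical axis (not along the pixel's ray), 0 where there is no reading), "vfov" (degrees; the focal length in pixels is half the picture's height over the tangent of half this angle, whatever the lens; pixels are square), "cx", "cy" (the principal point, pixels), "dist_coeffs" ([k1, k2, p1, p2, k3] as OpenCV has them; the pictures are not rectified), "origin" and "orientation" of the camera in the world. Camera axes: x right, y down, z forward; pixel columns grow to the right and rows downward; lengths in mm; the calibration is good to about 2 mm. A picture is of the moment at which its call begins.
- close_job(): hands the job in, once; it reports no verdict.
Trained networks look in the newest picture that a camera, given by its name, has taken for a name from the list of things; names that differ only in an ending like _2 or _b are one class to them, and where a whole thing is asked for, a point or a joint stands for the part that bears it (a point fixed in the world has none). Each returns a list of dicts, best first, with "p" (0 to 1); they miss things now and then, are a little off and sometimes report something else, mostly with a low value. They report only what shows in the picture. A call takes as long as a camera call. They do not tell look-alikes from the thing itself.
- find_in(thing, camera): "xy" ([column, row] in pixels, amid what is visible of it).
The state is a dict: "t": time; "q": joint angles; "dq": joint speeds; "joint_torque": joint torques, N m; "eef_pos": TCP position; "eef_rot": TCP orientation; "contact_force": force on the tool from outside, world axes, zero at the start; "moment": the same for the moment, N m; "finger_gap": finger opening in mm.
Only numpy, scipy, OpenCV 4.12 (cv2) and the standard library are available. Lean on these libraries where they do the work, as an engineer would, in place of code of your own. Each camera call takes 0.05 s, during which the arm holds its last target.

## Task

First clear every dried soap end into the waste bin. Then stand all the pump bottles upright on the ledge, each in the middle of a steel drip plate of its own (any of them), turned so that its nozzle ends right over that plate's little drip dish. Do not knock a bottle over, and leave the other things where they are.

Things in the scene. Friction and masses are not known exactly. Their poses are not given: they have to be found in the camera images.
- ledge: White laminate ledge, a solid block 90 mm deep (its x) by 360 mm long (its y) by 50 mm high, fixed on the table. Origin: centre of its underside; its long front edge (-x side) faces the robot. Its place and yaw vary.
- plate1: Steel drip plate inlaid flush in the ledge's top, at its left (+y) end: a round standing place 54 mm across with an arm ending in a round drip dish 24 mm across. Origin: centre of the standing place, on the ledge's top, 10 mm behind the ledge's long centre line; x points along the arm to the dish. The plates are 110 mm apart, each turned differently. Fixed.
- plate1_dish (a point): Centre of the drip dish of plate1, 42 mm from that plate's origin, on the ledge's top surface.
- plate2: Steel drip plate inlaid flush in the ledge's top, at its middle: a round standing place 54 mm across with an arm ending in a round drip dish 24 mm across. Origin: centre of the standing place, on the ledge's top, 10 mm behind the ledge's long centre line; x points along the arm to the dish. The plates are 110 mm apart, each turned differently. Fixed.
- plate2_dish (a point): Centre of the drip dish of plate2, 42 mm from that plate's origin, on the ledge's top surface.
- plate3: Steel drip plate inlaid flush in the ledge's top, at its right (-y) end: a round standing place 54 mm across with an arm ending in a round drip dish 24 mm across. Origin: centre of the standing place, on the ledge's top, 10 mm behind the ledge's long centre line; x points along the arm to the dish. The plates are 110 mm apart, each turned differently. Fixed.
- plate3_dish (a point): Centre of the drip dish of plate3, 42 mm from that plate's origin, on the ledge's top surface.
- bottle1: Brown soap-pump bottle, upright on the table: round body 48 mm across, straight-sided to 67 mm up, shoulder to 74; black pump 25 mm across above; head at 92 to 102 mm (its top) with a flat nozzle 10 mm wide reaching 44 mm from the axis along the bottle's +x. About 160 g. Origin: centre of its underside, z up. All alike; 2 or 3 present, turned anyhow.
- bottle1_tip (a point): Outlet of the nozzle of bottle1: 42 mm from the bottle's axis along its +x, 92 mm above its underside.
- bottle2: Brown soap-pump bottle, upright on the table: round body 48 mm across, straight-sided to 67 mm up, shoulder to 74; black pump 25 mm across above; head at 92 to 102 mm (its top) with a flat nozzle 10 mm wide reaching 44 mm from the axis along the bottle's +x. About 160 g. Origin: centre of its underside, z up. All alike; 2 or 3 present, turned anyhow.
- bottle2_tip (a point): Outlet of the nozzle of bottle2: 42 mm from the bottle's axis along its +x, 92 mm above its underside.
- bottle3: Brown soap-pump bottle, upright on the table: round body 48 mm across, straight-sided to 67 mm up, shoulder to 74; black pump 25 mm across above; head at 92 to 102 mm (its top) with a flat nozzle 10 mm wide reaching 44 mm from the axis along the bottle's +x. About 160 g. Origin: centre of its underside, z up. All alike; 2 or 3 present, turned anyhow.
- bottle3_tip (a point): Outlet of the nozzle of bottle3: 42 mm from the bottle's axis along its +x, 92 mm above its underside.
- soap1: Dried olive-coloured soap end, a hard rounded block 34 (x) by 22 (y) by 18 (z) mm, about 20 g. Origin: centre of its 34 x 22 underside (z = 0 of its own frame; it may turn over if it falls). Starts lying on the ledge, long side roughly along the ledge; 4 or 5 are present.
- soap2: Dried olive-coloured soap end, a hard rounded block 34 (x) by 22 (y) by 18 (z) mm, about 20 g. Origin: centre of its 34 x 22 underside (z = 0 of its own frame; it may turn over if it falls). Starts lying on the ledge, long side roughly along the ledge; 4 or 5 are present.
- soap3: Dried olive-coloured soap end, a hard rounded block 34 (x) by 22 (y) by 18 (z) mm, about 20 g. Origin: centre of its 34 x 22 underside (z = 0 of its own frame; it may turn over if it falls). Starts lying on the ledge, long side roughly along the ledge; 4 or 5 are present.
- soap4: Dried olive-coloured soap end, a hard rounded block 34 (x) by 22 (y) by 18 (z) mm, about 20 g. Origin: centre of its 34 x 22 underside (z = 0 of its own frame; it may turn over if it falls). Starts lying on the ledge, long side roughly along the ledge; 4 or 5 are present.
- soap5: Dried olive-coloured soap end, a hard rounded block 34 (x) by 22 (y) by 18 (z) mm, about 20 g. Origin: centre of its 34 x 22 underside (z = 0 of its own frame; it may turn over if it falls). Starts lying on the ledge, long side roughly along the ledge; 4 or 5 are present.
- bin: Open grey plastic waste bin, 130 x 130 mm and 90 mm high outside, walls and floor 4 mm, fixed on the table to the robot's left. Origin: centre of its underside.
- toothbrush_cup: White ceramic toothbrush cup with blue flowers, 72 mm across, 100 mm high with two brushes reaching 180 mm. Bystander, to be left where it is. Origin: centre of its underside.
- shaving_cup: Closed plastic shaving cup, 80 mm across, 80 mm high. Bystander, to be left where it is. Origin: centre of its underside.
- folding_mirror: Folded round black hand mirror lying flat, 84 mm across, 15 mm thick. Bystander, to be left where it is. Origin: centre of its underside.
- tweezer_set: Black holder with two steel tweezers lying flat, 95 x 50 x 12 mm. Bystander, to be left where it is. Origin: centre of its underside.
Not all that is in view belongs to the job. Leave any green or red look-alike of the bin alone.

How it is judged (in metres and radians):
On the way, in this order (a step that is already met when the one before it is completed fails the run):
1. every soap end lies in the bin (x of soap1 in the frame of bin between -0.06 and 0.06 m and y of soap1 in the frame of bin between -0.06 and 0.06 m and z of each of soap1, soap2, soap3, soap4, soap5 in the frame of bin below 0.08 m and contact force between each of soap1, soap2, soap3, soap4, soap5 and the fingers below 0.05 N and x of soap2 in the frame of bin between -0.06 and 0.06 m and y of soap2 in the frame of bin between -0.06 and 0.06 m and x of soap3 in the frame of bin between -0.06 and 0.06 m and y of soap3 in the frame of bin between -0.06 and 0.06 m and x of soap4 in the frame of bin between -0.06 and 0.06 m and y of soap4 in the frame of bin between -0.06 and 0.06 m and x of soap5 in the frame of bin between -0.06 and 0.06 m and y of soap5 in the frame of bin between -0.06 and 0.06 m), for 0.2 s.
2. every bottle stands centred on a drip plate, its nozzle over the plate's dish (((horizontal distance between bottle1 and plate1 below 0.012 m and horizontal distance between bottle1_tip and plate1_dish below 0.012 m) or (horizontal distance between bottle1 and plate2 below 0.012 m and horizontal distance between bottle1_tip and plate2_dish below 0.012 m) or (horizontal distance between bottle1 and plate3 below 0.012 m and horizontal distance between bottle1_tip and plate3_dish below 0.012 m)) and angle between each of bottle1, bottle2, bottle3's own z axis and vertical below 0.1 rad and z of bottle1 in the frame of ledge between 0.044 and 0.056 m and linear speed of each of bottle1, bottle2, bottle3 below 0.03 m/s and contact force between each of bottle1, bottle2, bottle3 and the fingers below 0.05 N and ((horizontal distance between bottle2 and plate1 below 0.012 m and horizontal distance between bottle2_tip and plate1_dish below 0.012 m) or (horizontal distance between bottle2 and plate2 below 0.012 m and horizontal distance between bottle2_tip and plate2_dish below 0.012 m) or (horizontal distance between bottle2 and plate3 below 0.012 m and horizontal distance between bottle2_tip and plate3_dish below 0.012 m)) and z of bottle2 in the frame of ledge between 0.044 and 0.056 m and ((horizontal distance between bottle3 and plate1 below 0.012 m and horizontal distance between bottle3_tip and plate1_dish below 0.012 m) or (horizontal distance between bottle3 and plate2 below 0.012 m and horizontal distance between bottle3_tip and plate2_dish below 0.012 m) or (horizontal distance between bottle3 and plate3 below 0.012 m and horizontal distance between bottle3_tip and plate3_dish below 0.012 m)) and z of bottle3 in the frame of ledge between 0.044 and 0.056 m), for 0.2 s.
At the end, for the whole second after the job is handed in: All soap ends present are inside the bin; every bottle present stands upright (within 0.1 rad) and still on the ledge, its axis within 12 mm of a drip plate's centre and its nozzle outlet within 12 mm, seen from above, of that plate's dish centre; all released (all of step 1 and all of step 2); the robot touches nothing.
It fails at once if a bottle is knocked over (angle between any of bottle1, bottle2, bottle3's own z axis and vertical above 0.8 rad).
It fails at once if another thing is pushed more than 30 mm from its place (distance of any of toothbrush_cup, shaving_cup, folding_mirror, tweezer_set from where it was at the start of the episode above 0.03 m).
Of soap1, soap2, soap3, soap4, soap5 only 4 to 5 are there at a start; the rules pass over those that are not, and their reading is None.
Of bottle1, bottle2, bottle3 only 2 to 3 are there at a start; the rules pass over those that are not, and their reading is None.
At some moment in a run one of soap1, soap2, soap3, soap4, soap5 may be knocked a few centimetres aside while the robot is not near it.
It also fails if it takes over 210 s, if anything falls off the work surface, if the arm or the gripper's body presses on something with over 40 N, if the wrist force passes 120 N, or if a joint passes its speed limit or range.

## Working session

There is one attempt and no reset: what is moved stays moved. The work goes in short steps, Python scripts to look and compute and a tool call to move; the robot and the scene stay as the last step left them, time stands still between calls to the robot, and variables do not carry over. Pictures are saved under pics/ and viewed, and the job is handed in when it is done.

Besides the shell and the picture viewer there is one more tool, called as a command line: name --argument value ..., lists and objects as JSON in quotes. arm_command: Moves the arm, as the interface text tells. Its arguments: {"type":"object","properties":{"series":{"type":"array"},"squeeze":{"type":"number"}},"required":["series"]}

```bash
mkdir -p pics
cat > h.py <<'E'
from workcell import *
import numpy as np, cv2
from scipy.spatial.transform import Rotation as R
def Rq(q): return R.from_quat([q[1],q[2],q[3],q[0]])
def K(f):
    fl=f["image"].shape[0]/2/np.tan(np.radians(f["vfov"])/2)
    return np.array([[fl,0,f["cx"]],[0,fl,f["cy"]],[0,0,1.]])
def ray(f,uv):
    p=cv2.undistortPoints(np.array(uv,float).reshape(-1,1,2),K(f),np.array(f["dist_coeffs"],float)).reshape(-1,2)
    d=np.c_[p,np.ones(len(p))]
    return Rq(f["orientation"]).apply(d), d
def onplane(f,uv,z):
    d,_=ray(f,uv); o=np.array(f["origin"],float)
    return o+d*((z-o[2])/d[:,2])[:,None]
def cloud(f):
    h,w=f["range_z"].shape
    u,v=np.meshgrid(np.arange(w),np.arange(h))
    d,_=ray(f,np.c_[u.ravel(),v.ravel()])
    P=np.array(f["origin"],float)+d*f["range_z"].reshape(-1,1)
    P[f["range_z"].ravel()==0]=np.nan
    return P.reshape(h,w,3)
def proj(f,P):
    r=Rq(f["orientation"]).inv(); c=r.apply(np.atleast_2d(P)-np.array(f["origin"],float))
    q,_=cv2.projectPoints(c,np.zeros(3),np.zeros(3),K(f),np.array(f["dist_coeffs"],float)); return q.reshape(-1,2)
def save(f,n): cv2.imwrite("pics/"+n,cv2.cvtColor(f["image"],cv2.COLOR_RGB2BGR))
E
python3 - <<'E'
from h import *
s=sense(); print({k:np.round(v,3).tolist() for k,v in s.items()})
for n in("scene","top"):
    f=grab_frame(n); save(f,n+"0.png"); print(n,f["origin"],f["orientation"],f["vfov"],f["cx"],f["cy"],f["dist_coeffs"])
    for t in("soap1","bottle1","bottle1_tip","plate1","plate1_dish","bin","ledge","toothbrush_cup","shaving_cup","folding_mirror","tweezer_set"):
        print(t,[(np.round(d["xy"]).tolist(),round(d["p"],2)) for d in find_in(t,n)])
E
```

```text
{'t': 0.0, 'q': [-1.351, 0.334, 0.04, 1.466, -0.013, 1.343, -0.058], 'dq': [0.0, 0.001, 0.002, -0.0, -0.001, 0.0, -0.001], 'joint_torque': [-0.0, -65.634, 1.335, -40.381, -0.06, 0.044, 0.0], 'eef_pos': [203.666, 617.078, 403.868], 'eef_rot': [-0.0, 0.159, 0.987, -0.001], 'contact_force': [0.029, -0.308, 0.146], 'moment': [-0.027, -0.013, -0.019], 'finger_gap': 87.142}
scene [1067.13011142  547.61928682  957.62832439] [-0.14475168  0.39324438  0.84787977 -0.32481642] 55.822914931422495 319.218986668613 242.31958362055713 [-0.03244811  0.          0.          0.          0.        ]
soap1 [([262.0, 248.0], 0.63), ([243.0, 241.0], 0.52)]
bottle1 [([225.0, 178.0], 0.81), ([202.0, 208.0], 0.7), ([256.0, 197.0], 0.58)]
bottle1_tip []
plate1 [([245.0, 252.0], 0.8), ([317.0, 289.0], 0.61), ([282.0, 265.0], 0.59), ([302.0, 272.0], 0.27)]
plate1_dish [([316.0, 284.0], 0.77), ([453.0, 357.0], 0.72), ([253.0, 198.0], 0.23)]
bin [([327.0, 408.0], 0.96), ([408.0, 287.0], 0.72), ([452.0, 238.0], 0.55)]
ledge [([285.0, 275.0], 0.59), ([316.0, 285.0], 0.51)]
toothbrush_cup [([453.0, 356.0], 0.93)]
sh
[... 294 characters left out ...]
       ]
soap1 [([282.0, 224.0], 0.7), ([312.0, 212.0], 0.66), ([369.0, 205.0], 0.66), ([398.0, 201.0], 0.49)]
bottle1 [([506.0, 270.0], 0.69), ([452.0, 269.0], 0.69), ([483.0, 210.0], 0.65)]
bottle1_tip [([504.0, 270.0], 0.94), ([366.0, 209.0], 0.42), ([134.0, 227.0], 0.3)]
plate1 [([292.0, 216.0], 0.89), ([337.0, 209.0], 0.8), ([388.0, 198.0], 0.58), ([370.0, 206.0], 0.43)]
plate1_dish [([294.0, 215.0], 0.71)]
bin [([202.0, 124.0], 0.7), ([204.0, 372.0], 0.66), ([213.0, 270.0], 0.64)]
ledge [([347.0, 214.0], 0.93)]
toothbrush_cup [([135.0, 228.0], 0.92)]
shaving_cup [([196.0, 194.0], 0.65), ([479.0, 210.0], 0.58)]
folding_mirror [([289.0, 281.0], 0.77)]
tweezer_set [([356.0, 273.0], 0.93)]
```

View pics/scene0.png

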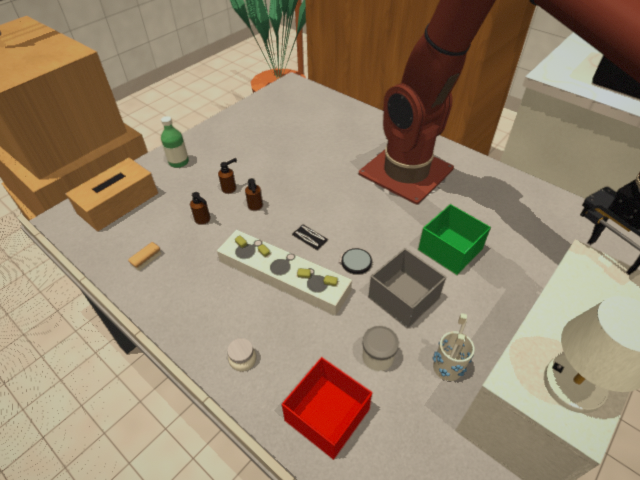

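View pics/top0.png

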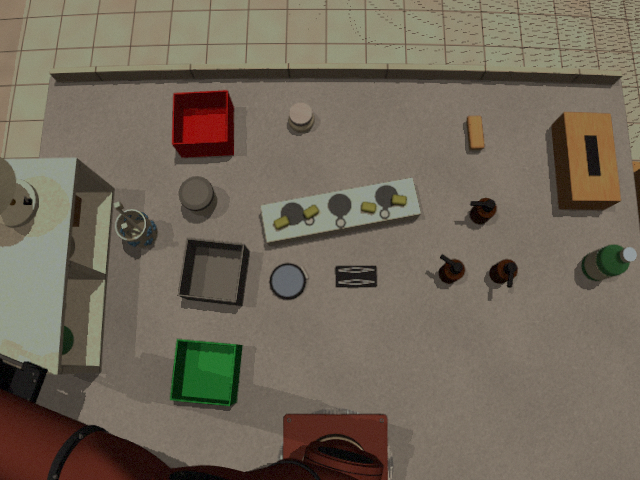

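The top view has the robot at the bottom. The grey bin is at (213,270), with a red look-alike at (204,124) and a green one at (204,372). The ledge is at (340,212) with 4 soaps at (282,224), (312,212), (369,207) and (399,200). Three bottles stand at (483,210), (452,270) and (505,271). Next I'll enlarge the ledge, bin and bottles, and measure.

Run:
```python
from h import *
f=grab_frame("top"); np.save("/tmp/top.npy",f,allow_pickle=True)
bgr=cv2.cvtColor(f["image"],cv2.COLOR_RGB2BGR)
c=cv2.resize(bgr[170:250,250:430],None,fx=4.4,fy=4.4,interpolation=cv2.INTER_CUBIC)
d=cv2.resize(bgr[180:310,170:560],None,fx=2,fy=2,interpolation=cv2.INTER_CUBIC)
cv2.imwrite("pics/crop1.png",c)
e=cv2.resize(bgr[190:295,430:530],None,fx=5,fy=5,interpolation=cv2.INTER_CUBIC)
cv2.imwrite("pics/crop2.png",e); cv2.imwrite("pics/crop3.png",d)
C=cloud(f)
hsv=cv2.cvtColor(f["image"],cv2.COLOR_RGB2HSV)
# table height check
print("table z",np.nanmedian(C[300:350,300:420,2]))
Z=C[...,2]
# ledge top
m=((Z>40)&(Z<62)); m[:165]=0;m[255:]=0;m[:,:250]=0;m[:,430:]=0
m=m.astype(np.uint8)
n,l,st,ce=cv2.connectedComponentsWithStats(m)
k=1+np.argmax(st[1:,4]); cnt,_=cv2.findContours((l==k).astype(np.uint8),0,1)
P=onplane(f,cnt[0].reshape(-1,2),50)[:,:2].astype(np.float32)
print("ledge z",np.nanmedian(Z[l==k]),cv2.minAreaRect(P))
# soaps
s=((hsv[...,0]>20)&(hsv[...,0]<40)&(hsv[...,1]>110)&(hsv[...,2]>60)).astype(np.uint8); s[:165]=0;s[255:]=0;s[:,:250]=0;s[:,430:]=0
n,l,st,ce=cv2.connectedComponentsWithStats(s)
for i in range(1,n):
    if st[i,4]>20:
        ct,_=cv2.findContours((l==i).astype(np.uint8),0,1)
        P=onplane(f,ct[0].reshape(-1,2),68)[:,:2].astype(np.float32)
        print("soap",st[i,4],np.round(ce[i]),cv2.minAreaRect(P),np.nanmedian(Z[l==i]))
# bottles: head tops
for (u,v) in((483,210),(452,270),(505,271)):
    sub=Z[v-25:v+25,u-25:u+25]; Q=C[v-25:v+25,u-25:u+25].reshape(-1,3)
    b=Q[(Q[:,2]>5)]; h=Q[Q[:,2]>88]; print("bottle",np.round(h.mean(0)),len(h),np.round(np.nanmax(Q[:,2])))
m=(Z>80)&(Z<100); 
Q=C[230:310,170:255].reshape(-1,3); q=Q[(Q[:,2]>75)]
print("bin rim",cv2.minAreaRect(q[:,:2].astype(np.float32)),np.nanmedian(q[:,2]))
```

```text
table z -0.2112432453270685
ledge z 49.851438750325656 ((573.5471801757812, -10.949874877929688), (92.20323944091797, 358.00421142578125), 11.176804542541504)
soap 116 [398. 199.] ((594.1607666015625, -142.39256286621094), (30.77861976623535, 19.527393341064453), 83.83110046386719) 67.5772494758005
soap 116 [368. 207.] ((576.6522827148438, -73.47457885742188), (31.870121002197266, 19.604257583618164), 80.52686309814453) 67.23993219928184
soap 115 [310. 211.] ((565.122314453125, 56.607749938964844), (19.027807235717773, 31.45170021057129), 32.07548522949219) 67.18144882994761
soap 124 [281. 222.] ((540.541259765625, 122.80390930175781), (19.649076461791992, 32.14072036743164), 27.56865119934082) 66.80873947862881
bottle [ 577. -329.  101.] 156 108.0
bottle [ 442. -254.  101.] 160 109.0
bottle [ 422. -380.  101.] 170 111.0
bin rim ((428.36932373046875, 272.2647399902344), (131.9401092529297, 129.23126220703125), 83.89740753173828) 87.7357816095572
```

View pics/crop1.png

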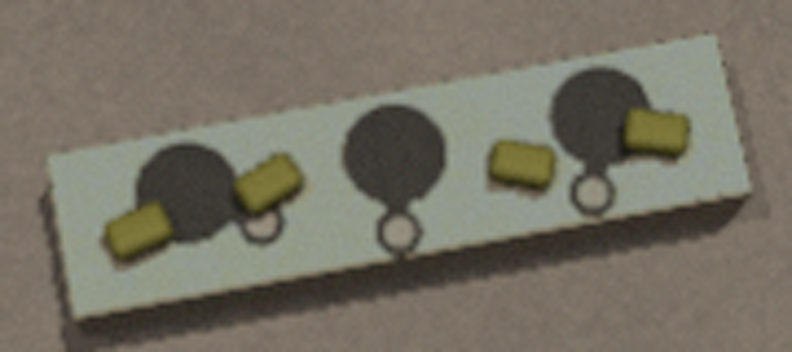

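View pics/crop2.png

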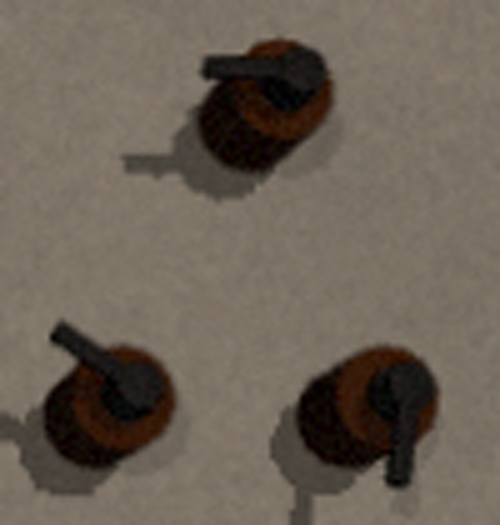

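View pics/crop3.png

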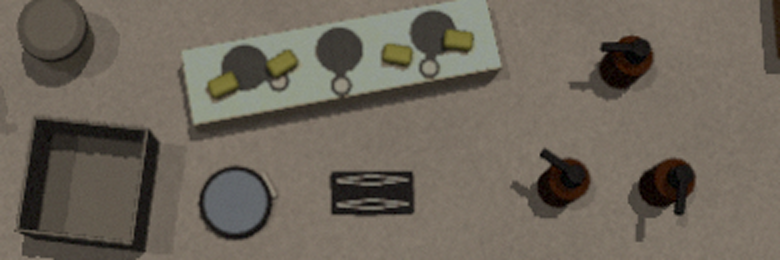

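Four soaps and three bottles. I'll take the grey bin (428,272), which is open, grey and on the robot's left. The green and red ones are look-alikes. Next is a planning helper, then the soaps.

```bash
cat >> h.py <<'E'
def yaw_y(q):
    y=Rq(q).apply([0,1,0]); return np.degrees(np.arctan2(y[1],y[0]))
def rel(x,y,tip,yaw,cur=None):
    """world target (fingertip height tip, tool-y yaw deg) -> tool shift/turn"""
    s=sense(); p=np.array(s["eef_pos"]); th=yaw_y(s["eef_rot"])
    d=np.array([x,y,tip+182])-p
    v=Rq(s["eef_rot"]).inv().apply(d)/1000
    dw=(yaw-th+180)%360-180
    print("dx %.4f dy %.4f dz %.4f wz %.4f | rows %.1f rot %.1f"%(*v,-np.radians(dw),np.linalg.norm(d)/62.5,abs(dw)/10.7))
def soaps(box=None):
    f=grab_frame("top"); hsv=cv2.cvtColor(f["image"],cv2.COLOR_RGB2HSV)
    s=((hsv[...,0]>20)&(hsv[...,0]<40)&(hsv[...,1]>110)&(hsv[...,2]>60)).astype(np.uint8); s[:90]=0;s[420:]=0;s[:,:180]=0;s[:,:170]=0
    n,l,st,ce=cv2.connectedComponentsWithStats(s); C=cloud(f)
    for i in range(1,n):
        if st[i,4]>25:
            z=np.nanmedian(C[...,2][l==i])
            ct,_=cv2.findContours((l==i).astype(np.uint8),0,1)
            P=onplane(f,ct[0].reshape(-1,2),z)[:,:2].astype(np.float32)
            (c,wh,a)=cv2.minAreaRect(P)
            if wh[0]>wh[1]: a+=90   # a = direction of short side
            print("soap px",np.round(ce[i]),st[i,4],"xy",np.round(c,1),"wh",np.round(wh),"short dir",round((a+90)%180-90,1),"z",round(float(z)))
    return f
E
python3 - <<'E'
from h import *
f=soaps()
s=sense();print(s["eef_pos"],yaw_y(s["eef_rot"]))
rel(540.5,122.8,110,27.6); rel(540.5,122.8,53,27.6)
E
```

```text
soap px [399. 199.] 117 xy [ 594.1 -142.4] wh [31. 20.] short dir -7.0 z 68
soap px [368. 207.] 113 xy [576.7 -73.8] wh [31. 19.] short dir -11.4 z 67
soap px [310. 211.] 117 xy [565.7  56.7] wh [20. 31.] short dir 34.9 z 67
soap px [281. 222.] 126 xy [540.5 122.7] wh [21. 32.] short dir 27.2 z 66
[203.75790419 617.21417814 404.77489594] 71.72935687928572
dx -0.4748 dy -0.3639 dz 0.1128 wz 0.7702 | rows 9.7 rot 4.1
dx -0.4748 dy -0.3639 dz 0.1698 wz 0.7702 | rows 9.9 rot 4.1
```

arm_command --series '[{"dx":-0.24,"dy":-0.18,"dz":0,"wz":0.77,"fingers":0.45},{"dx":-0.24,"dy":-0.18,"dz":0,"wz":0.77,"fingers":0.45},{"dx":-0.24,"dy":-0.18,"dz":0,"wz":0.77,"fingers":0.45},{"dx":-0.24,"dy":-0.18,"dz":0,"wz":0.77,"fingers":0.45},{"dx":-0.475,"dy":-0.364,"dz":0.11,"wz":0.77,"fingers":0.45},{"dx":-0.475,"dy":-0.364,"dz":0.11,"wz":0.77,"fingers":0.45},{"dx":-0.475,"dy":-0.364,"dz":0.11,"wz":0.77,"fingers":0.45},{"dx":-0.475,"dy":-0.364,"dz":0.11,"wz":0.77,"fingers":0.45},{"dx":-0.475,"dy":-0.364,"dz":0.11,"wz":0.77,"fingers":0.45},{"dx":-0.475,"dy":-0.364,"dz":0.11,"wz":0.77,"fingers":0.45}]' --squeeze 12

```text
$.series[0]: bad value
```

Run:
```python
from h import *
s=sense();print(s["t"],s["eef_pos"],yaw_y(s["eef_rot"]),s["eef_rot"],s["finger_gap"],s["q"])
rel(540.5,122.8,54,27.6)
```

```text
1.3 [203.75790419 617.21417814 404.77489594] 71.72935687928572 [-1.35796558e-05  1.58766756e-01  9.87316118e-01  1.63853866e-06] 87.09702430302255 [-1.35115918  0.33316608  0.0399099   1.46538584 -0.01342209  1.34330604
 -0.05850097]
dx -0.4748 dy -0.3639 dz 0.1688 wz 0.7702 | rows 9.9 rot 4.1
```

arm_command --series '[{"dx":-0.24,"dy":-0.18,"dz":0,"wx":0,"wy":0,"wz":0.77,"fingers":0.45},{"dx":-0.24,"dy":-0.18,"dz":0,"wx":0,"wy":0,"wz":0.77,"fingers":0.45},{"dx":-0.24,"dy":-0.18,"dz":0,"wx":0,"wy":0,"wz":0.77,"fingers":0.45},{"dx":-0.24,"dy":-0.18,"dz":0,"wx":0,"wy":0,"wz":0.77,"fingers":0.45},{"dx":-0.475,"dy":-0.364,"dz":0.11,"wx":0,"wy":0,"wz":0.77,"fingers":0.45},{"dx":-0.475,"dy":-0.364,"dz":0.11,"wx":0,"wy":0,"wz":0.77,"fingers":0.45},{"dx":-0.475,"dy":-0.364,"dz":0.11,"wx":0,"wy":0,"wz":0.77,"fingers":0.45},{"dx":-0.475,"dy":-0.364,"dz":0.11,"wx":0,"wy":0,"wz":0.77,"fingers":0.45},{"dx":-0.475,"dy":-0.364,"dz":0.11,"wx":0,"wy":0,"wz":0.77,"fingers":0.45},{"dx":-0.475,"dy":-0.364,"dz":0.11,"wx":0,"wy":0,"wz":0.77,"fingers":0.45}]' --squeeze 12

```text
t: 2.55
eef_pos: [541.6, 120.5, 294.5]
eef_rot: [0.0, 0.518, 0.855, 0.0]
contact_force: [0.6, 0.7, -0.9]
finger_gap: 47.5
```

Run:
```python
from h import *
s=sense();print(s["t"],s["eef_pos"],yaw_y(s["eef_rot"]),s["eef_rot"],s["finger_gap"],s["q"])
rel(540.5,122.8,54,27.6)
```

```text
2.55 [541.60653154 120.49645347 294.45473436] 27.566107637754108 [2.68788292e-04 5.18279980e-01 8.55210939e-01 1.98884107e-04] 47.53262422749453 [-0.7465992   0.24322433  0.51500477  1.85577756 -0.1350596   1.07629556
  0.30114078]
dx 0.0026 dy 0.0000 dz 0.0585 wz -0.0006 | rows 0.9 rot 0.0
```

arm_command --series '[{"dx":0,"dy":0,"dz":0.03,"wx":0,"wy":0,"wz":0,"fingers":0.45},{"dx":0,"dy":0,"dz":0.059,"wx":0,"wy":0,"wz":0,"fingers":0.45},{"dx":0,"dy":0,"dz":0.059,"wx":0,"wy":0,"wz":0,"fingers":0.45},{"dx":0,"dy":0,"dz":0.059,"wx":0,"wy":0,"wz":0,"fingers":1},{"dx":0,"dy":0,"dz":0.059,"wx":0,"wy":0,"wz":0,"fingers":1},{"dx":0,"dy":0,"dz":0.059,"wx":0,"wy":0,"wz":0,"fingers":1},{"dx":0,"dy":0,"dz":0.059,"wx":0,"wy":0,"wz":0,"fingers":1},{"dx":0,"dy":0,"dz":0.059,"wx":0,"wy":0,"wz":0,"fingers":1},{"dx":0,"dy":0,"dz":0.02,"wx":0,"wy":0,"wz":0,"fingers":1},{"dx":0,"dy":0,"dz":-0.03,"wx":0,"wy":0,"wz":0,"fingers":1}]' --squeeze 12

```text
t: 3.8
eef_pos: [540.2, 122.6, 324.8]
eef_rot: [-0.001, 0.518, 0.855, -0.001]
contact_force: [0.3, 0.6, -0.0]
finger_gap: 21.5
```

Run:
```python
from h import *
f=soaps(); save(f,"top1.png"); bgr=cv2.cvtColor(f["image"],cv2.COLOR_RGB2BGR)
f2=grab_frame("scene"); save(f2,"scene1.png")
s=sense();print(s["t"],s["eef_pos"],yaw_y(s["eef_rot"]),s["eef_rot"],s["finger_gap"],s["q"])
rel(420,290,60,35);rel(420,290,145,35)
```

```text
soap px [398. 199.] 121 xy [ 593.9 -142.4] wh [30. 21.] short dir -1.4 z 68
soap px [368. 207.] 116 xy [576.7 -73.1] wh [32. 20.] short dir -8.1 z 67
soap px [310. 211.] 120 xy [565.3  56.5] wh [21. 31.] short dir 34.9 z 67
3.9 [542.33019435 122.59593772 329.84122814] 27.58692571770293 [0.00228923 0.5181215  0.85529787 0.0032299 ] 21.768949299806238 [-0.7627446   0.20476535  0.52432082  1.81897347 -0.1137054   1.13935176
  0.2808703 ]
dx 0.2051 dy -0.0316 dz 0.0875 wz -0.1294 | rows 3.6 rot 0.7
dx 0.2050 dy -0.0309 dz 0.0025 wz -0.1294 | rows 3.3 rot 0.7
```

View pics/scene1.png

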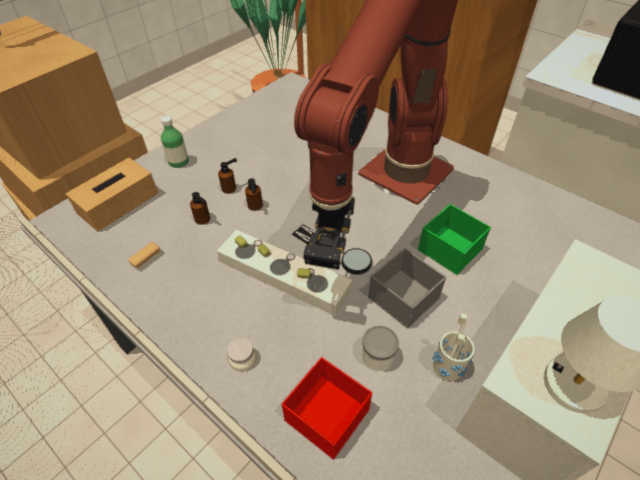

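The soap is held (gap 21.5 mm, and its blob is gone from the ledge). Now over the grey bin.

arm_command --series '[{"dx":0.205,"dy":-0.03,"dz":0,"wx":0,"wy":0,"wz":-0.13,"fingers":1},{"dx":0.205,"dy":-0.03,"dz":0,"wx":0,"wy":0,"wz":-0.13,"fingers":1},{"dx":0.205,"dy":-0.03,"dz":0,"wx":0,"wy":0,"wz":-0.13,"fingers":1},{"dx":0.205,"dy":-0.03,"dz":0,"wx":0,"wy":0,"wz":-0.13,"fingers":1},{"dx":0.205,"dy":-0.03,"dz":0.04,"wx":0,"wy":0,"wz":-0.13,"fingers":1},{"dx":0.205,"dy":-0.03,"dz":0.083,"wx":0,"wy":0,"wz":-0.13,"fingers":1},{"dx":0.205,"dy":-0.03,"dz":0.083,"wx":0,"wy":0,"wz":-0.13,"fingers":0.45},{"dx":0.205,"dy":-0.03,"dz":0.083,"wx":0,"wy":0,"wz":-0.13,"fingers":0.45},{"dx":0.205,"dy":-0.03,"dz":0.083,"wx":0,"wy":0,"wz":-0.13,"fingers":0.45},{"dx":0.205,"dy":-0.03,"dz":0.02,"wx":0,"wy":0,"wz":-0.13,"fingers":0.45}]'

```text
t: 5.15
eef_pos: [418.0, 289.8, 302.8]
eef_rot: [-0.001, 0.461, 0.887, -0.003]
contact_force: [1.0, 0.5, 0.6]
finger_gap: 46.5
```

Run:
```python
from h import *
f=soaps(); save(f,"top2.png")
s=sense();print(s["t"],s["eef_pos"],yaw_y(s["eef_rot"]),s["eef_rot"],s["finger_gap"],s["q"])
rel(565.4,56.5,140,34.9);rel(565.4,56.5,54,34.9)
```

```text
soap px [398. 199.] 120 xy [ 594.  -142.4] wh [30. 21.] short dir -1.4 z 67
soap px [368. 207.] 115 xy [576.8 -73.3] wh [32. 20.] short dir -8.1 z 67
soap px [310. 211.] 120 xy [565.1  56.8] wh [21. 32.] short dir 34.9 z 67
5.2 [420.86859171 290.98785769 313.15397184] 34.991860173022886 [0.00126518 0.46180644 0.88697251 0.00360217] 46.913242785579584 [-1.02776266  0.11884515  0.3618636   1.93236344 -0.04806526  1.09087327
 -0.03562569]
dx -0.2750 dy -0.0160 dz -0.0093 wz 0.0016 | rows 4.4 rot 0.0
dx -0.2751 dy -0.0166 dz 0.0767 wz 0.0016 | rows 4.6 rot 0.0
```

View pics/top2.png

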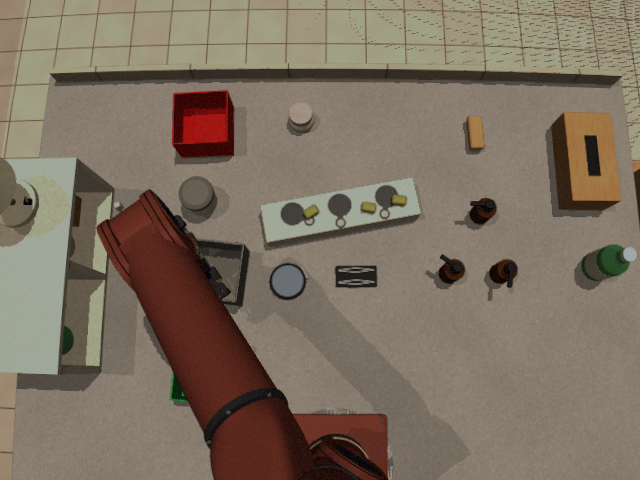

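```bash
cat >> h.py <<'E'
import json
def load(): return json.load(open("cmd.json"))
def done(dx,dy,dz,wz,c=None):
    """last row of a call fully reached: update commanded pose [x,y,z,yaw]"""
    x,y,z,a=c or load(); t=np.radians(a)
    X=np.array([-np.sin(t),np.cos(t)]);Y=np.array([np.cos(t),np.sin(t)])
    p=np.array([x,y])+1000*(dx*X+dy*Y)
    c=[p[0],p[1],z-1000*dz,a-np.degrees(wz)]
    json.dump(c,open("cmd.json","w")); 
    s=sense(); print("cmd",np.round(c,1),"meas",np.round(s["eef_pos"],1),round(yaw_y(s["eef_rot"]),2),"gap",round(s["finger_gap"],1),"t",round(s["t"],2),"F",np.round(s["contact_force"],1)); return c
def go(x,y,tip,yaw):
    c=load(); t=np.radians(c[3]); X=np.array([-np.sin(t),np.cos(t)]);Y=np.array([np.cos(t),np.sin(t)])
    d=np.array([x,y])-c[:2]; dw=(yaw-c[3]+180)%360-180
    print("go dx %.4f dy %.4f dz %.4f wz %.4f | rows %.1f rot %.1f"%(d@X/1e3,d@Y/1e3,(c[2]-tip-182)/1e3,-np.radians(dw),np.linalg.norm(d)/62.5,abs(dw)/10.7))
E
python3 - <<'E'
from h import *
c=done(-.475,-.364,.11,.77,[203.732,617.225,404.746,71.73])
done(0,0,-.03,0);done(.205,-.03,.02,-.13)
go(565.4,56.5,120,34.9);go(565.4,56.5,54,34.9)
E
```

```text
cmd [540.7 122.7 294.7  27.6] meas [420.9 291.  313.2] 34.99 gap 46.9 t 5.2 F [4.2 2.6 7.4]
cmd [540.7 122.7 324.7  27.6] meas [420.9 291.  313.2] 34.99 gap 46.9 t 5.2 F [4.2 2.6 7.4]
cmd [419.1 290.4 304.7  35.1] meas [420.9 291.  313.2] 34.99 gap 46.9 t 5.2 F [4.2 2.6 7.4]
go dx -0.2755 dy -0.0146 dz 0.0027 wz 0.0028 | rows 4.4 rot 0.0
go dx -0.2755 dy -0.0146 dz 0.0687 wz 0.0028 | rows 4.4 rot 0.0
```

arm_command --series '[{"dx":-0.06,"dy":-0.003,"dz":-0.01,"wx":0,"wy":0,"wz":0,"fingers":0.45},{"dx":-0.12,"dy":-0.006,"dz":-0.01,"wx":0,"wy":0,"wz":0,"fingers":0.45},{"dx":-0.18,"dy":-0.01,"dz":-0.01,"wx":0,"wy":0,"wz":0,"fingers":0.45},{"dx":-0.235,"dy":-0.012,"dz":-0.01,"wx":0,"wy":0,"wz":0,"fingers":0.45},{"dx":-0.265,"dy":-0.0145,"dz":0.0,"wx":0,"wy":0,"wz":0,"fingers":0.45},{"dx":-0.2755,"dy":-0.0145,"dz":0.01,"wx":0,"wy":0,"wz":0,"fingers":0.45},{"dx":-0.2755,"dy":-0.0145,"dz":0.03,"wx":0,"wy":0,"wz":0,"fingers":0.45},{"dx":-0.2755,"dy":-0.0145,"dz":0.055,"wx":0,"wy":0,"wz":0,"fingers":0.45},{"dx":-0.2755,"dy":-0.0145,"dz":0.068,"wx":0,"wy":0,"wz":0,"fingers":0.45},{"dx":-0.2755,"dy":-0.0145,"dz":0.069,"wx":0,"wy":0,"wz":0,"fingers":0.45}]'

```text
t: 6.45
eef_pos: [565.1, 57.4, 234.8]
eef_rot: [-0.001, 0.461, 0.887, -0.0]
contact_force: [0.2, 0.6, -0.2]
finger_gap: 47.8
```

Run:
```python
from h import *
done(-.2755,-.0145,.069,0)
f=grab_frame("scene"); cv2.imwrite("pics/c4.png",cv2.resize(cv2.cvtColor(f["image"],cv2.COLOR_RGB2BGR)[200:340,200:400],None,fx=4,fy=4))
go(420,255,140,34);go(420,255,60,34)
```

```text
cmd [565.5  56.6 235.7  35.1] meas [565.1  57.4 234.8] 35.12 gap 47.8 t 6.45 F [ 0.2  0.6 -0.2]
go dx 0.2460 dy -0.0051 dz -0.0863 wz 0.0185 | rows 3.9 rot 0.1
go dx 0.2460 dy -0.0051 dz -0.0063 wz 0.0185 | rows 3.9 rot 0.1
```

View pics/c4.png

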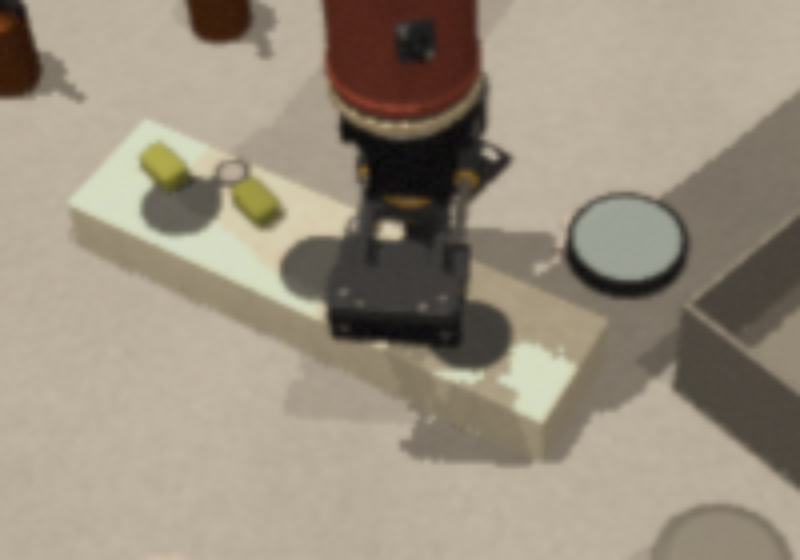

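The crop shows the gripper down over soap 2, with the soap hidden between the fingers, and the other two soaps untouched. Closing, lifting and carrying.

arm_command --series '[{"dx":0,"dy":0,"dz":0,"wx":0,"wy":0,"wz":0,"fingers":1},{"dx":0,"dy":0,"dz":0,"wx":0,"wy":0,"wz":0,"fingers":1},{"dx":0,"dy":0,"dz":0,"wx":0,"wy":0,"wz":0,"fingers":1},{"dx":0,"dy":0,"dz":0,"wx":0,"wy":0,"wz":0,"fingers":1},{"dx":0,"dy":0,"dz":0,"wx":0,"wy":0,"wz":0,"fingers":1},{"dx":0,"dy":0,"dz":-0.03,"wx":0,"wy":0,"wz":0,"fingers":1},{"dx":0,"dy":0,"dz":-0.086,"wx":0,"wy":0,"wz":0,"fingers":1},{"dx":0.05,"dy":0,"dz":-0.086,"wx":0,"wy":0,"wz":0,"fingers":1},{"dx":0.11,"dy":0,"dz":-0.086,"wx":0,"wy":0,"wz":0,"fingers":1},{"dx":0.17,"dy":0,"dz":-0.086,"wx":0,"wy":0,"wz":0,"fingers":1}]'

```text
t: 7.75
eef_pos: [466.6, 196.9, 321.4]
eef_rot: [0.0, 0.462, 0.887, 0.0]
contact_force: [0.2, 0.9, 0.4]
finger_gap: 21.7
```

Run:
```python
from h import *
done(.17,0,-.086,0)
go(420,255,140,35);go(420,255,60,35)
```

```text
cmd [467.8 195.7 321.7  35.1] meas [466.6 196.9 321.4] 35.03 gap 21.7 t 7.75 F [0.2 0.9 0.4]
go dx 0.0760 dy -0.0051 dz -0.0003 wz 0.0011 | rows 1.2 rot 0.0
go dx 0.0760 dy -0.0051 dz 0.0797 wz 0.0011 | rows 1.2 rot 0.0
```

arm_command --series '[{"dx":0.05,"dy":-0.003,"dz":0,"wx":0,"wy":0,"wz":0,"fingers":1},{"dx":0.076,"dy":-0.005,"dz":0,"wx":0,"wy":0,"wz":0,"fingers":1},{"dx":0.076,"dy":-0.005,"dz":0.04,"wx":0,"wy":0,"wz":0,"fingers":1},{"dx":0.076,"dy":-0.005,"dz":0.075,"wx":0,"wy":0,"wz":0,"fingers":1},{"dx":0.076,"dy":-0.005,"dz":0.08,"wx":0,"wy":0,"wz":0,"fingers":0.45},{"dx":0.076,"dy":-0.005,"dz":0.08,"wx":0,"wy":0,"wz":0,"fingers":0.45},{"dx":0.076,"dy":-0.005,"dz":0.08,"wx":0,"wy":0,"wz":0,"fingers":0.45},{"dx":0.076,"dy":-0.005,"dz":0.08,"wx":0,"wy":0,"wz":0,"fingers":0.45},{"dx":0.076,"dy":-0.005,"dz":0.04,"wx":0,"wy":0,"wz":0,"fingers":0.45},{"dx":0.076,"dy":-0.005,"dz":-0.01,"wx":0,"wy":0,"wz":0,"fingers":0.45}]'

```text
t: 9.0
eef_pos: [419.8, 254.8, 332.2]
eef_rot: [-0.0, 0.461, 0.887, -0.001]
contact_force: [0.4, 1.0, -0.3]
finger_gap: 47.8
```

Run:
```python
from h import *
done(.076,-.005,-.01,0)
soaps()
go(576.8,-73.3,130,-9);go(576.8,-73.3,54,-9)
```

```text
cmd [420.1 255.1 331.7  35.1] meas [419.8 254.8 332.2] 35.05 gap 47.8 t 9.0 F [ 0.4  1.  -0.3]
soap px [398. 199.] 121 xy [ 594.  -142.4] wh [30. 21.] short dir -1.4 z 67
soap px [368. 207.] 117 xy [576.7 -73.3] wh [32. 20.] short dir -9.5 z 67
go dx -0.3588 dy -0.0603 dz 0.0197 wz 0.7690 | rows 5.8 rot 4.1
go dx -0.3588 dy -0.0603 dz 0.0957 wz 0.7690 | rows 5.8 rot 4.1
```

arm_command --series '[{"dx":-0.06,"dy":-0.01,"dz":0,"wx":0,"wy":0,"wz":0.15,"fingers":0.45},{"dx":-0.12,"dy":-0.02,"dz":0,"wx":0,"wy":0,"wz":0.3,"fingers":0.45},{"dx":-0.18,"dy":-0.03,"dz":0,"wx":0,"wy":0,"wz":0.45,"fingers":0.45},{"dx":-0.24,"dy":-0.04,"dz":0,"wx":0,"wy":0,"wz":0.6,"fingers":0.45},{"dx":-0.3,"dy":-0.05,"dz":0,"wx":0,"wy":0,"wz":0.72,"fingers":0.45},{"dx":-0.345,"dy":-0.06,"dz":0.01,"wx":0,"wy":0,"wz":0.77,"fingers":0.45},{"dx":-0.359,"dy":-0.06,"dz":0.03,"wx":0,"wy":0,"wz":0.77,"fingers":0.45},{"dx":-0.359,"dy":-0.06,"dz":0.06,"wx":0,"wy":0,"wz":0.77,"fingers":0.45},{"dx":-0.359,"dy":-0.06,"dz":0.09,"wx":0,"wy":0,"wz":0.77,"fingers":0.45},{"dx":-0.359,"dy":-0.06,"dz":0.095,"wx":0,"wy":0,"wz":0.77,"fingers":0.45}]'

```text
t: 10.3
eef_pos: [576.6, -73.1, 234.9]
eef_rot: [-0.001, 0.761, 0.649, -0.001]
contact_force: [-0.3, -0.3, 0.2]
finger_gap: 47.5
```

Run:
```python
from h import *
done(-.359,-.06,.095,.77)
f=soaps()
go(440,290,140,20);go(440,290,60,20)
```

```text
cmd [577.2 -73.3 236.7  -9.1] meas [576.6 -73.1 234.9] -9.05 gap 47.5 t 10.3 F [-0.3 -0.3  0.2]
soap px [402. 200.] 59 xy [ 592.9 -149.3] wh [16. 19.] short dir 88.6 z 67
soap px [211. 281.] 127 xy [412.5 285.2] wh [21. 33.] short dir 41.0 z 21
soap px [226. 285.] 101 xy [402.5 249. ] wh [17. 33.] short dir 27.3 z 25
go dx 0.3371 dy -0.1926 dz -0.0853 wz -0.5071 | rows 6.2 rot 2.7
go dx 0.3371 dy -0.1926 dz -0.0053 wz -0.5071 | rows 6.2 rot 2.7
```

Two soaps show inside the bin at (211,281) and (226,285). Taking the third.

arm_command --series '[{"dx":0,"dy":0,"dz":0,"wx":0,"wy":0,"wz":0,"fingers":1},{"dx":0,"dy":0,"dz":0,"wx":0,"wy":0,"wz":0,"fingers":1},{"dx":0,"dy":0,"dz":0,"wx":0,"wy":0,"wz":0,"fingers":1},{"dx":0,"dy":0,"dz":0,"wx":0,"wy":0,"wz":0,"fingers":1},{"dx":0,"dy":0,"dz":0,"wx":0,"wy":0,"wz":0,"fingers":1},{"dx":0,"dy":0,"dz":-0.03,"wx":0,"wy":0,"wz":0,"fingers":1},{"dx":0,"dy":0,"dz":-0.086,"wx":0,"wy":0,"wz":0,"fingers":1},{"dx":0.04,"dy":-0.03,"dz":-0.086,"wx":0,"wy":0,"wz":-0.1,"fingers":1},{"dx":0.09,"dy":-0.06,"dz":-0.086,"wx":0,"wy":0,"wz":-0.25,"fingers":1},{"dx":0.14,"dy":-0.09,"dz":-0.086,"wx":0,"wy":0,"wz":-0.4,"fingers":1}]'

```text
t: 11.6
eef_pos: [509.4, 80.5, 322.5]
eef_rot: [0.0, 0.615, 0.789, 0.0]
contact_force: [0.9, -0.2, 0.3]
finger_gap: 21.6
```

Run:
```python
from h import *
done(.14,-.09,-.086,-.4)
go(440,290,140,20);go(440,290,60,20)
```

```text
cmd [510.3  79.2 322.7  13.9] meas [509.4  80.5 322.5] 14.12 gap 21.6 t 11.6 F [ 0.9 -0.2  0.3]
go dx 0.2215 dy -0.0178 dz 0.0007 wz -0.1071 | rows 3.6 rot 0.6
go dx 0.2215 dy -0.0178 dz 0.0807 wz -0.1071 | rows 3.6 rot 0.6
```

arm_command --series '[{"dx":0.06,"dy":-0.005,"dz":0,"wx":0,"wy":0,"wz":-0.1,"fingers":1},{"dx":0.12,"dy":-0.01,"dz":0,"wx":0,"wy":0,"wz":-0.1,"fingers":1},{"dx":0.18,"dy":-0.015,"dz":0,"wx":0,"wy":0,"wz":-0.1,"fingers":1},{"dx":0.215,"dy":-0.018,"dz":0,"wx":0,"wy":0,"wz":-0.1,"fingers":1},{"dx":0.222,"dy":-0.018,"dz":0.03,"wx":0,"wy":0,"wz":-0.1,"fingers":1},{"dx":0.222,"dy":-0.018,"dz":0.07,"wx":0,"wy":0,"wz":-0.1,"fingers":1},{"dx":0.222,"dy":-0.018,"dz":0.07,"wx":0,"wy":0,"wz":-0.1,"fingers":0.45},{"dx":0.222,"dy":-0.018,"dz":0.07,"wx":0,"wy":0,"wz":-0.1,"fingers":0.45},{"dx":0.222,"dy":-0.018,"dz":0.07,"wx":0,"wy":0,"wz":-0.1,"fingers":0.45},{"dx":0.222,"dy":-0.018,"dz":0.04,"wx":0,"wy":0,"wz":-0.1,"fingers":0.45}]'

```text
t: 12.85
eef_pos: [439.3, 290.0, 282.2]
eef_rot: [-0.0, 0.577, 0.817, -0.001]
contact_force: [0.5, 1.0, 0.7]
finger_gap: 46.2
```

Run:
```python
from h import *
done(.222,-.018,.04,-.1)
soaps()
go(594,-142.4,130,-4);go(594,-142.4,54,-4)
```

```text
cmd [439.7 290.4 282.7  19.6] meas [439.3 290.  282.2] 19.58 gap 46.2 t 12.85 F [0.5 1.  0.7]
soap px [398. 199.] 121 xy [ 594.  -142.4] wh [30. 21.] short dir -1.4 z 67
soap px [227. 284.] 88 xy [403.4 247.2] wh [17. 29.] short dir 27.3 z 25
go dx -0.4595 dy 0.0003 dz -0.0293 wz 0.4117 | rows 7.4 rot 2.2
go dx -0.4595 dy 0.0003 dz 0.0467 wz 0.4117 | rows 7.4 rot 2.2
```

arm_command --series '[{"dx":0,"dy":0,"dz":-0.04,"wx":0,"wy":0,"wz":0,"fingers":0.45},{"dx":-0.05,"dy":0,"dz":-0.05,"wx":0,"wy":0,"wz":0.05,"fingers":0.45},{"dx":-0.11,"dy":0,"dz":-0.05,"wx":0,"wy":0,"wz":0.15,"fingers":0.45},{"dx":-0.17,"dy":0,"dz":-0.05,"wx":0,"wy":0,"wz":0.25,"fingers":0.45},{"dx":-0.23,"dy":0,"dz":-0.05,"wx":0,"wy":0,"wz":0.35,"fingers":0.45},{"dx":-0.29,"dy":0,"dz":-0.05,"wx":0,"wy":0,"wz":0.41,"fingers":0.45},{"dx":-0.35,"dy":0,"dz":-0.05,"wx":0,"wy":0,"wz":0.41,"fingers":0.45},{"dx":-0.41,"dy":0,"dz":-0.05,"wx":0,"wy":0,"wz":0.41,"fingers":0.45},{"dx":-0.45,"dy":0,"dz":-0.04,"wx":0,"wy":0,"wz":0.41,"fingers":0.45},{"dx":-0.4595,"dy":0,"dz":-0.02,"wx":0,"wy":0,"wz":0.41,"fingers":0.45}]'

```text
t: 14.15
eef_pos: [594.3, -145.9, 303.6]
eef_rot: [0.002, 0.732, 0.681, 0.001]
contact_force: [0.8, 1.5, -0.4]
finger_gap: 47.8
```

arm_command --series '[{"dx":0,"dy":0,"dz":0.03,"wx":0,"wy":0,"wz":0,"fingers":0.45},{"dx":0,"dy":0,"dz":0.06,"wx":0,"wy":0,"wz":0,"fingers":0.45},{"dx":0,"dy":0,"dz":0.066,"wx":0,"wy":0,"wz":0,"fingers":0.45},{"dx":0,"dy":0,"dz":0.066,"wx":0,"wy":0,"wz":0,"fingers":1},{"dx":0,"dy":0,"dz":0.066,"wx":0,"wy":0,"wz":0,"fingers":1},{"dx":0,"dy":0,"dz":0.066,"wx":0,"wy":0,"wz":0,"fingers":1},{"dx":0,"dy":0,"dz":0.066,"wx":0,"wy":0,"wz":0,"fingers":1},{"dx":0,"dy":0,"dz":0.066,"wx":0,"wy":0,"wz":0,"fingers":1},{"dx":0,"dy":0,"dz":0.03,"wx":0,"wy":0,"wz":0,"fingers":1},{"dx":0,"dy":0,"dz":-0.02,"wx":0,"wy":0,"wz":0,"fingers":1}]'

```text
t: 15.4
eef_pos: [593.3, -142.3, 322.2]
eef_rot: [-0.001, 0.731, 0.683, -0.001]
contact_force: [2.0, 0.2, -0.1]
finger_gap: 22.0
```

Run:
```python
from h import *
done(-.4595,0,-.02,.41);done(0,0,-.02,0)
soaps()
go(440,255,140,20);go(440,255,75,20)
```

```text
cmd [ 593.7 -142.5  302.7   -3.9] meas [ 593.3 -142.3  322.2] -3.91 gap 22.0 t 15.4 F [ 2.   0.2 -0.1]
cmd [ 593.7 -142.5  322.7   -3.9] meas [ 593.3 -142.3  322.2] -3.91 gap 22.0 t 15.4 F [ 2.   0.2 -0.1]
soap px [209. 263.] 104 xy [452.2 289.3] wh [17. 34.] short dir 27.4 z 25
soap px [211. 281.] 127 xy [412.5 284.9] wh [21. 33.] short dir 41.0 z 21
soap px [226. 285.] 103 xy [402.4 248.7] wh [17. 32.] short dir 22.5 z 24
go dx 0.3861 dy -0.1804 dz 0.0007 wz -0.4171 | rows 6.8 rot 2.2
go dx 0.3861 dy -0.1804 dz 0.0657 wz -0.4171 | rows 6.8 rot 2.2
```

arm_command --series '[{"dx":0.05,"dy":-0.023,"dz":0,"wx":0,"wy":0,"wz":-0.1,"fingers":1},{"dx":0.1,"dy":-0.047,"dz":0,"wx":0,"wy":0,"wz":-0.2,"fingers":1},{"dx":0.15,"dy":-0.07,"dz":0,"wx":0,"wy":0,"wz":-0.3,"fingers":1},{"dx":0.2,"dy":-0.093,"dz":0,"wx":0,"wy":0,"wz":-0.4,"fingers":1},{"dx":0.25,"dy":-0.117,"dz":0,"wx":0,"wy":0,"wz":-0.42,"fingers":1},{"dx":0.3,"dy":-0.14,"dz":0,"wx":0,"wy":0,"wz":-0.42,"fingers":1},{"dx":0.35,"dy":-0.164,"dz":0,"wx":0,"wy":0,"wz":-0.42,"fingers":1},{"dx":0.38,"dy":-0.178,"dz":0,"wx":0,"wy":0,"wz":-0.42,"fingers":1},{"dx":0.386,"dy":-0.18,"dz":0.03,"wx":0,"wy":0,"wz":-0.42,"fingers":1},{"dx":0.386,"dy":-0.18,"dz":0.065,"wx":0,"wy":0,"wz":-0.42,"fingers":1}]'

```text
t: 16.7
eef_pos: [440.3, 255.9, 257.0]
eef_rot: [0.0, 0.572, 0.82, 0.001]
contact_force: [0.9, 0.1, 0.3]
finger_gap: 21.8
```

arm_command --series '[{"dx":0,"dy":0,"dz":0,"wx":0,"wy":0,"wz":0,"fingers":1},{"dx":0,"dy":0,"dz":0,"wx":0,"wy":0,"wz":0,"fingers":0.45},{"dx":0,"dy":0,"dz":0,"wx":0,"wy":0,"wz":0,"fingers":0.45},{"dx":0,"dy":0,"dz":0,"wx":0,"wy":0,"wz":0,"fingers":0.45},{"dx":0,"dy":0,"dz":-0.02,"wx":0,"wy":0,"wz":0,"fingers":0.45},{"dx":0,"dy":0,"dz":-0.06,"wx":0,"wy":0,"wz":0,"fingers":0.45},{"dx":0,"dy":0,"dz":-0.11,"wx":0,"wy":0,"wz":0,"fingers":0.3},{"dx":-0.05,"dy":0,"dz":-0.15,"wx":0,"wy":0,"wz":0,"fingers":0.2},{"dx":-0.11,"dy":0,"dz":-0.15,"wx":0,"wy":0,"wz":0,"fingers":0.2},{"dx":-0.17,"dy":0,"dz":-0.15,"wx":0,"wy":0,"wz":0,"fingers":0.2}]'

```text
t: 17.95
eef_pos: [499.5, 93.4, 408.6]
eef_rot: [0.0, 0.572, 0.82, 0.001]
contact_force: [1.3, -0.2, -0.4]
finger_gap: 68.5
```

```bash
cat >> h.py <<'E'
def template(shape,xy,psi,res=1.0):
    pass
def fitbottle(f,guess,zb=0,n=3):
    """guess xy of axis; fit disc+nozzle at head-top height by matching projected outline against dark mask"""
    zt=zb+102
    from scipy.optimize import minimize
    # rectify plane z=zt patch, 0.5mm grid
    g=np.arange(-70,70.1,1.0); X,Y=np.meshgrid(g+guess[0],g+guess[1],indexing="ij")
    uv=proj(f,np.c_[X.ravel(),Y.ravel(),np.full(X.size,zt)]).astype(np.float32).reshape(*X.shape,2)
    img=cv2.remap(f["image"],uv[...,0],uv[...,1],cv2.INTER_LINEAR).astype(float)
    C=cloud(f)[...,2].astype(np.float32); Z=cv2.remap(C,uv[...,0],uv[...,1],cv2.INTER_NEAREST)
    M=((Z>zt-14)&(Z<zt+12)).astype(float)
    M=cv2.GaussianBlur(M,(0,0),1)
    def T(p):
        dx=X-p[0];dy=Y-p[1];a=dx*np.cos(p[2])+dy*np.sin(p[2]);b=-dx*np.sin(p[2])+dy*np.cos(p[2])
        disc=12.5-np.hypot(a,b); rect=np.minimum(np.minimum(44-a,a),5-abs(b))
        return 1/(1+np.exp(-np.maximum(disc,rect)))
    def cost(p): return np.sum((T(p)-M)**2)
    best=None
    for k in range(24):
        p=[guess[0],guess[1],k*np.pi/12]; c=cost(p)
        if best is None or c<best[0]: best=(c,p)
    mx=M.sum(); cx,cy=(X*M).sum()/mx,(Y*M).sum()/mx
    for k in range(24):
        a=k*np.pi/12; p=[cx-12*np.cos(a),cy-12*np.sin(a),a]; c=cost(p)
        if c<best[0]: best=(c,p)
    r=minimize(cost,best[1],method="Nelder-Mead",options=dict(xatol=.01,fatol=.01,initial_simplex=[best[1],np.add(best[1],[6,0,0]),np.add(best[1],[0,6,0]),np.add(best[1],[0,0,.2])]))
    return r.x,r.fun,M.sum()
E
python3 - <<'E'
from h import *
done(.386,-.18,.065,-.42);done(-.17,0,-.15,0)
f=soaps(); save(f,"top3.png")
np.save("/tmp/f.npy",f,allow_pickle=True)
for g in((577,-329),(442,-254),(422,-380)):
    p,c,m=fitbottle(f,g); print(np.round(p[:2],1),round(np.degrees(p[2]),1),round(c,1),m)
E
```

```text
cmd [440.4 254.8 257.7  20.2] meas [499.5  93.4 408.6] 20.2 gap 68.5 t 17.95 F [ 1.3 -0.2 -0.4]
cmd [499.   95.3 407.7  20.2] meas [499.5  93.4 408.6] 20.2 gap 68.5 t 17.95 F [ 1.3 -0.2 -0.4]
soap px [209. 263.] 99 xy [452.8 289.7] wh [16. 32.] short dir 27.4 z 24
soap px [226. 268.] 127 xy [441.7 251.6] wh [21. 33.] short dir 22.5 z 21
soap px [211. 281.] 130 xy [412.7 285.3] wh [21. 33.] short dir 41.0 z 21
soap px [226. 285.] 91 xy [402.7 249.6] wh [16. 31.] short dir 27.3 z 25
[ 576.2 -341.5] 88.0 42.7 835.0000000000001
[ 435.8 -263.2] 56.5 36.7 756.0
[ 434.7 -381.9] 170.1 28.1 838.0000000000002
```

View pics/top3.png

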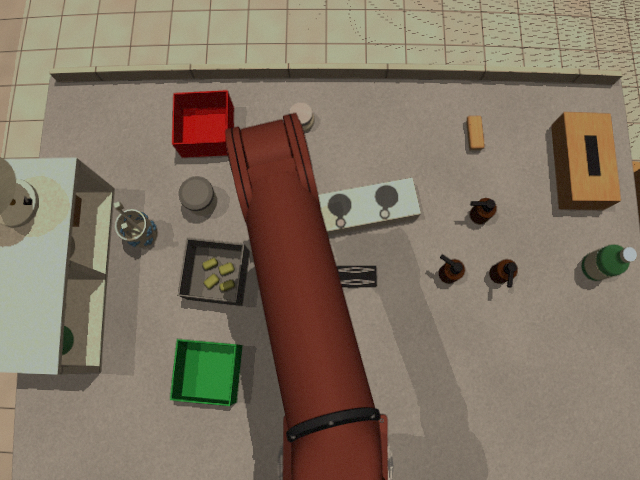

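All four soap ends are in the grey bin, at about (209,263), (226,268), (211,281) and (226,285). I'll check the bottle fits by overlay.

```bash
cat >> h.py <<'E'
def drawbottle(im,f,p,zb,s,off):
    t=np.linspace(0,2*np.pi,60)
    for r,z,col in((24,zb+0,(0,255,255)),(24,zb+67,(0,255,0)),(12.5,zb+102,(0,0,255))):
        P=np.c_[p[0]+r*np.cos(t),p[1]+r*np.sin(t),np.full(60,z)]
        q=(proj(f,P)-off+.5)*s; cv2.polylines(im,[q.astype(np.int32)],True,col,1)
    a=np.array([np.cos(p[2]),np.sin(p[2])]);b=np.array([-a[1],a[0]])
    P=[[*(np.array(p[:2])+u*a+v*b),zb+102] for u,v in((0,5),(44,5),(44,-5),(0,-5))]
    q=(proj(f,P)-off+.5)*s; cv2.polylines(im,[q.astype(np.int32)],True,(255,0,255),1)
E
python3 - <<'E'
from h import *
f=np.load("/tmp/f.npy",allow_pickle=True).item(); s=6; off=np.array([432,190])
im=cv2.resize(cv2.cvtColor(f["image"],cv2.COLOR_RGB2BGR)[190:290,432:530],None,fx=s,fy=s,interpolation=cv2.INTER_NEAREST)
for p in((576.2,-341.5,np.radians(88)),(435.8,-263.2,np.radians(56.5)),(434.7,-381.9,np.radians(170.1))): drawbottle(im,f,p,0,s,off)
cv2.imwrite("pics/ov1.png",im)
E
```

```text
(no output)
```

View pics/ov1.png

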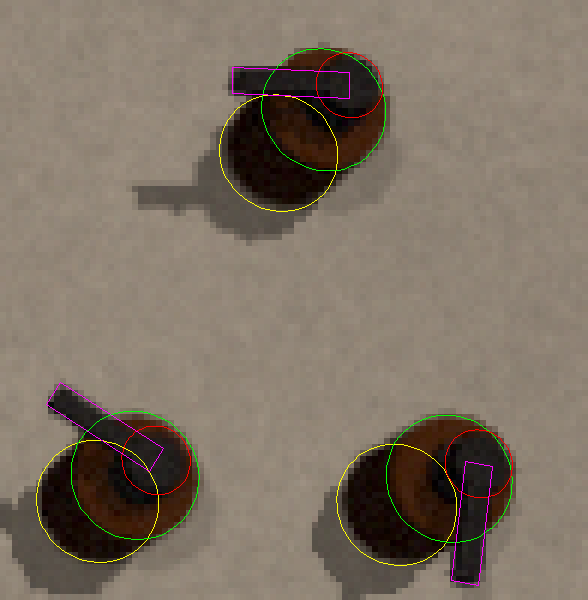

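The overlay matches each bottle to within about 1 px (~2 mm). I'll move above the middle-left bottle, "B2" at (436,-263), which also clears the view of the ledge.

Run:
```python
from h import *
go(436,-263,150,-33.5)
```

```text
go dx -0.3146 dy -0.1826 dz 0.0757 wz 0.9366 | rows 5.8 rot 5.0
```

arm_command --series '[{"dx":-0.05,"dy":-0.029,"dz":0,"wx":0,"wy":0,"wz":0.15,"fingers":0},{"dx":-0.1,"dy":-0.058,"dz":0,"wx":0,"wy":0,"wz":0.3,"fingers":0},{"dx":-0.15,"dy":-0.087,"dz":0,"wx":0,"wy":0,"wz":0.45,"fingers":0},{"dx":-0.2,"dy":-0.116,"dz":0,"wx":0,"wy":0,"wz":0.6,"fingers":0},{"dx":-0.25,"dy":-0.145,"dz":0,"wx":0,"wy":0,"wz":0.75,"fingers":0},{"dx":-0.295,"dy":-0.172,"dz":0.0,"wx":0,"wy":0,"wz":0.9,"fingers":0},{"dx":-0.31,"dy":-0.18,"dz":0.02,"wx":0,"wy":0,"wz":0.937,"fingers":0},{"dx":-0.3145,"dy":-0.1825,"dz":0.05,"wx":0,"wy":0,"wz":0.937,"fingers":0},{"dx":-0.3145,"dy":-0.1825,"dz":0.075,"wx":0,"wy":0,"wz":0.937,"fingers":0},{"dx":-0.3145,"dy":-0.1825,"dz":0.075,"wx":0,"wy":0,"wz":0.937,"fingers":0}]' --squeeze 20

```text
t: 19.25
eef_pos: [435.6, -262.5, 331.3]
eef_rot: [-0.001, 0.881, 0.473, -0.001]
contact_force: [-0.3, 0.0, 1.2]
finger_gap: 87.0
```

```bash
cat >> h.py <<'E'
def fitplate(f,guess,psi0):
    from scipy.optimize import minimize
    g=np.arange(-60,60.1,1.0); X,Y=np.meshgrid(g+guess[0],g+guess[1],indexing="ij")
    uv=proj(f,np.c_[X.ravel(),Y.ravel(),np.full(X.size,50.)]).astype(np.float32).reshape(*X.shape,2)
    G=cv2.remap(cv2.cvtColor(f["image"],cv2.COLOR_RGB2GRAY),uv[...,0],uv[...,1],cv2.INTER_LINEAR).astype(float)
    def T(p):
        dx=X-p[0];dy=Y-p[1];a=dx*np.cos(p[2])+dy*np.sin(p[2]);b=-dx*np.sin(p[2])+dy*np.cos(p[2])
        d=27-np.hypot(a,b); r=np.hypot(a-42,b); ring=np.minimum(12-r,r-8.5); return 1/(1+np.exp(-np.maximum(d,ring)))
    W=(np.hypot(X-guess[0],Y-guess[1])<56)
    def cost(p):
        t=T(p)[W]; return -np.corrcoef(t,G[W]<110 if False else -G[W])[0,1]
    best=min(((cost([*guess,a]),a) for a in np.arange(0,2*np.pi,.2)))
    r=minimize(cost,[*guess,best[1]],method="Nelder-Mead",options=dict(xatol=.01,fatol=1e-5,initial_simplex=[[*guess,best[1]],[guess[0]+4,guess[1],best[1]],[guess[0],guess[1]+4,best[1]],[*guess,best[1]+.2]]))
    return r.x,r.fun
E
python3 - <<'E'
from h import *
done(-.3145,-.1825,.075,.937)
f=grab_frame("top"); save(f,"top4.png"); np.save("/tmp/f2.npy",f,allow_pickle=True)
Z=cloud(f)[...,2]; m=((Z>40)&(Z<62)); m[:165]=0;m[255:]=0;m[:,:250]=0;m[:,425:]=0
n,l,st,ce=cv2.connectedComponentsWithStats(m.astype(np.uint8)); k=1+np.argmax(st[1:,4]); cnt,_=cv2.findContours((l==k).astype(np.uint8),0,1)
P=onplane(f,cnt[0].reshape(-1,2),50)[:,:2].astype(np.float32); print(cv2.minAreaRect(P))
s=5; off=np.array([255,170]); im=cv2.resize(cv2.cvtColor(f["image"],cv2.COLOR_RGB2BGR)[170:250,255:425],None,fx=s,fy=s,interpolation=cv2.INTER_NEAREST)[:,:800]
for u,v in((292,213),(340,205),(387,196)):
    g=onplane(f,[[u,v]],50)[0,:2]; p,c=fitplate(f,g,0); print(np.round(p[:2],1),round(np.degrees(p[2])%360,1),round(c,3))
    t=np.linspace(0,2*np.pi,60)
    for cx,cy,r in((p[0],p[1],27),(p[0]+42*np.cos(p[2]),p[1]+42*np.sin(p[2]),12)):
        q=(proj(f,np.c_[cx+r*np.cos(t),cy+r*np.sin(t),np.full(60,50)])-off+.5)*s; cv2.polylines(im,[q.astype(np.int32)],True,(0,0,255),1)
cv2.imwrite("pics/ov2.png",im)
E
```

```text
cmd [ 436.1 -262.9  332.7  -33.5] meas [ 435.6 -262.5  331.3] -33.55 gap 87.0 t 19.25 F [-0.3  0.   1.2]
((573.6232299804688, -10.936309814453125), (92.05460357666016, 358.0114440917969), 11.1879243850708)
[564.8  99.4] 247.7 -0.942
[585.8  -8.4] 183.1 -0.938
[ 607.  -116.5] 172.7 -0.935
```

View pics/ov2.png

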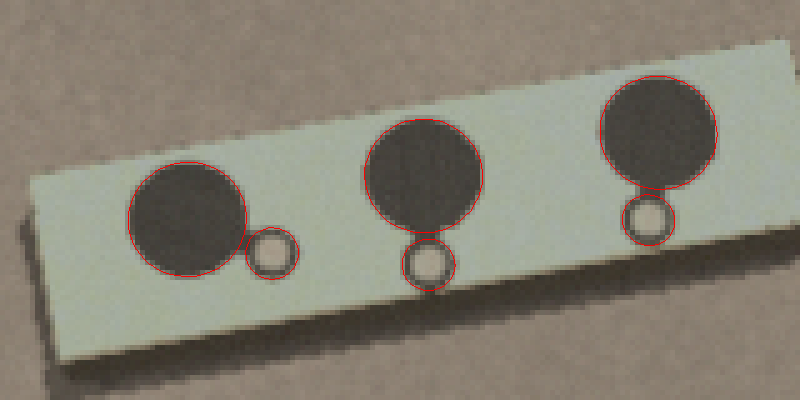

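View pics/top4.png

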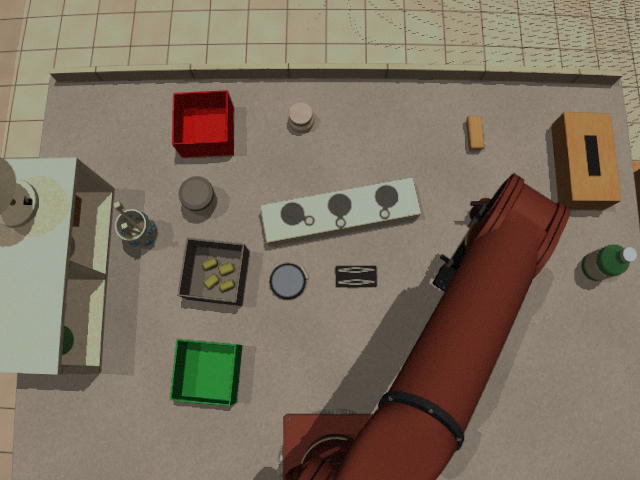

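The overlay shows the plate fits lining up with all three discs and dishes: P1 (564.8, 99.4, 248°), P2 (585.8, -8.4, 183°), P3 (607, -116.5, 173°). Descending on B2.

arm_command --series '[{"dx":0,"dy":0,"dz":0.03,"wx":0,"wy":0,"wz":0,"fingers":0},{"dx":0,"dy":0,"dz":0.06,"wx":0,"wy":0,"wz":0,"fingers":0},{"dx":0,"dy":0,"dz":0.09,"wx":0,"wy":0,"wz":0,"fingers":0},{"dx":0,"dy":0,"dz":0.105,"wx":0,"wy":0,"wz":0,"fingers":0},{"dx":0,"dy":0,"dz":0.109,"wx":0,"wy":0,"wz":0,"fingers":0},{"dx":0,"dy":0,"dz":0.109,"wx":0,"wy":0,"wz":0,"fingers":1},{"dx":0,"dy":0,"dz":0.109,"wx":0,"wy":0,"wz":0,"fingers":1},{"dx":0,"dy":0,"dz":0.109,"wx":0,"wy":0,"wz":0,"fingers":1},{"dx":0,"dy":0,"dz":0.109,"wx":0,"wy":0,"wz":0,"fingers":1},{"dx":0,"dy":0,"dz":0.109,"wx":0,"wy":0,"wz":0,"fingers":1}]'

```text
t: 20.55
eef_pos: [436.1, -262.9, 223.4]
eef_rot: [-0.0, 0.881, 0.473, 0.0]
contact_force: [-1.0, 1.0, 2.5]
finger_gap: 47.4
```

Run:
```python
from h import *
done(0,0,.109,0)
f=grab_frame("scene"); cv2.imwrite("pics/c5.png",cv2.resize(cv2.cvtColor(f["image"],cv2.COLOR_RGB2BGR)[120:260,160:360],None,fx=4,fy=4))
```

```text
cmd [ 436.1 -262.9  223.7  -33.5] meas [ 436.1 -262.9  223.4] -33.52 gap 47.4 t 20.55 F [-1.   1.   2.5]
```

View pics/c5.png

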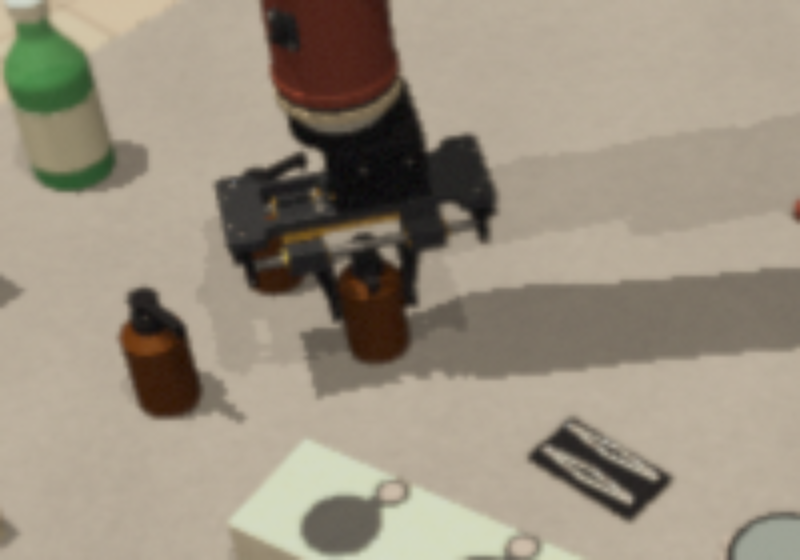

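B2 is gripped (gap 47.4 mm). It can go to P2 within the last joint's range, whereas P1 would put that joint near its limit. So the assignment is B2→P2, B1→P3, B3→P1.

Run:
```python
from h import *
go(585.8,-8.4,170,96.6);go(585.8,-8.4,92,96.6)
```

```text
go dx 0.2948 dy -0.0158 dz -0.1283 wz -2.2711 | rows 4.7 rot 12.2
go dx 0.2948 dy -0.0158 dz -0.0503 wz -2.2711 | rows 4.7 rot 12.2
```

arm_command --series '[{"dx":0,"dy":0,"dz":-0.02,"wx":0,"wy":0,"wz":0,"fingers":1},{"dx":0,"dy":0,"dz":-0.06,"wx":0,"wy":0,"wz":0,"fingers":1},{"dx":0,"dy":0,"dz":-0.1,"wx":0,"wy":0,"wz":-0.1,"fingers":1},{"dx":0.03,"dy":-0.002,"dz":-0.128,"wx":0,"wy":0,"wz":-0.26,"fingers":1},{"dx":0.07,"dy":-0.004,"dz":-0.128,"wx":0,"wy":0,"wz":-0.43,"fingers":1},{"dx":0.11,"dy":-0.006,"dz":-0.128,"wx":0,"wy":0,"wz":-0.6,"fingers":1},{"dx":0.15,"dy":-0.008,"dz":-0.128,"wx":0,"wy":0,"wz":-0.77,"fingers":1},{"dx":0.19,"dy":-0.01,"dz":-0.128,"wx":0,"wy":0,"wz":-0.94,"fingers":1},{"dx":0.22,"dy":-0.012,"dz":-0.128,"wx":0,"wy":0,"wz":-1.11,"fingers":1},{"dx":0.25,"dy":-0.013,"dz":-0.128,"wx":0,"wy":0,"wz":-1.28,"fingers":1}]'

```text
t: 21.85
eef_pos: [563.7, -46.2, 350.9]
eef_rot: [-0.0, 0.421, 0.907, -0.0]
contact_force: [-0.6, 0.1, -0.9]
finger_gap: 47.4
```

Run:
```python
from h import *
done(.25,-.013,-.128,-1.28)
print(np.round(sense()["q"],2))
go(585.8,-8.4,170,96.6);go(585.8,-8.4,92,96.6)
```

```text
cmd [563.3 -47.3 351.7  39.8] meas [563.7 -46.2 350.9] 40.15 gap 47.4 t 21.85 F [-0.6  0.1 -0.9]
[-0.62  0.23  0.73  1.78 -0.16  1.2   0.85]
go dx 0.0155 dy 0.0421 dz -0.0003 wz -0.9911 | rows 0.7 rot 5.3
go dx 0.0155 dy 0.0421 dz 0.0777 wz -0.9911 | rows 0.7 rot 5.3
```

arm_command --series '[{"dx":0.004,"dy":0.012,"dz":0,"wx":0,"wy":0,"wz":-0.17,"fingers":1},{"dx":0.008,"dy":0.022,"dz":0,"wx":0,"wy":0,"wz":-0.34,"fingers":1},{"dx":0.012,"dy":0.034,"dz":0,"wx":0,"wy":0,"wz":-0.51,"fingers":1},{"dx":0.0155,"dy":0.042,"dz":0,"wx":0,"wy":0,"wz":-0.68,"fingers":1},{"dx":0.0155,"dy":0.042,"dz":0,"wx":0,"wy":0,"wz":-0.85,"fingers":1},{"dx":0.0155,"dy":0.042,"dz":0,"wx":0,"wy":0,"wz":-0.96,"fingers":1},{"dx":0.0155,"dy":0.042,"dz":0.01,"wx":0,"wy":0,"wz":-0.991,"fingers":1},{"dx":0.0155,"dy":0.042,"dz":0.03,"wx":0,"wy":0,"wz":-0.991,"fingers":1},{"dx":0.0155,"dy":0.042,"dz":0.05,"wx":0,"wy":0,"wz":-0.991,"fingers":1},{"dx":0.0155,"dy":0.042,"dz":0.06,"wx":0,"wy":0,"wz":-0.991,"fingers":1}]'

```text
t: 23.1
eef_pos: [585.2, -8.4, 289.5]
eef_rot: [-0.001, -0.057, 0.998, -0.0]
contact_force: [0.1, 0.9, -0.9]
finger_gap: 47.8
```

Run:
```python
from h import *
done(.0155,.042,.06,-.991)
go(585.8,-8.4,91.5,96.6)
f=grab_frame("scene"); cv2.imwrite("pics/c6.png",cv2.resize(cv2.cvtColor(f["image"],cv2.COLOR_RGB2BGR)[170:310,200:400],None,fx=4,fy=4))
```

```text
cmd [585.7  -8.5 291.7  96.6] meas [585.2  -8.4 289.5] 96.52 gap 47.8 t 23.1 F [ 0.1  0.9 -0.9]
go dx -0.0001 dy 0.0001 dz 0.0182 wz -0.0001 | rows 0.0 rot 0.0
```

View pics/c6.png

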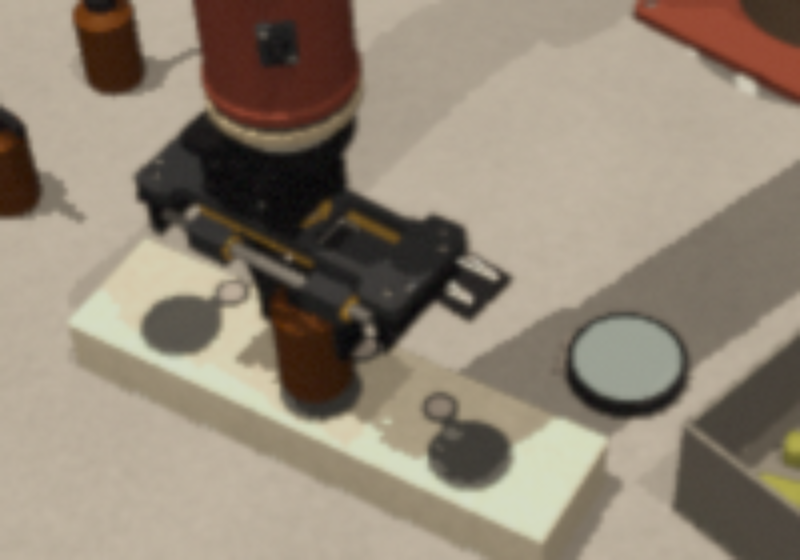

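The bottle hangs just above P2. Lowering and releasing.

arm_command --series '[{"dx":0,"dy":0,"dz":0.008,"wx":0,"wy":0,"wz":0,"fingers":1},{"dx":0,"dy":0,"dz":0.014,"wx":0,"wy":0,"wz":0,"fingers":1},{"dx":0,"dy":0,"dz":0.0175,"wx":0,"wy":0,"wz":0,"fingers":1},{"dx":0,"dy":0,"dz":0.018,"wx":0,"wy":0,"wz":0,"fingers":1},{"dx":0,"dy":0,"dz":0.018,"wx":0,"wy":0,"wz":0,"fingers":1},{"dx":0,"dy":0,"dz":0.018,"wx":0,"wy":0,"wz":0,"fingers":0.2},{"dx":0,"dy":0,"dz":0.018,"wx":0,"wy":0,"wz":0,"fingers":0.2},{"dx":0,"dy":0,"dz":0.018,"wx":0,"wy":0,"wz":0,"fingers":0.2},{"dx":0,"dy":0,"dz":0.01,"wx":0,"wy":0,"wz":0,"fingers":0.2},{"dx":0,"dy":0,"dz":-0.02,"wx":0,"wy":0,"wz":0,"fingers":0.2}]'

```text
t: 24.4
eef_pos: [585.2, -8.3, 310.8]
eef_rot: [-0.001, -0.058, 0.998, -0.0]
contact_force: [1.1, -0.1, 0.8]
finger_gap: 69.0
```

Run:
```python
from h import *
done(0,0,-.02,0)
go(576.2,-341.5,180,-2)
```

```text
cmd [585.7  -8.5 311.7  96.6] meas [585.2  -8.3 310.8] 96.6 gap 69.0 t 24.4 F [ 1.1 -0.1  0.8]
go dx 0.0477 dy -0.3297 dz -0.0503 wz 1.7208 | rows 5.3 rot 9.2
```

arm_command --series '[{"dx":0,"dy":0,"dz":-0.03,"wx":0,"wy":0,"wz":0,"fingers":0.2},{"dx":0,"dy":0,"dz":-0.06,"wx":0,"wy":0,"wz":0,"fingers":0.2},{"dx":0.005,"dy":-0.03,"dz":-0.06,"wx":0,"wy":0,"wz":0.15,"fingers":0},{"dx":0.012,"dy":-0.08,"dz":-0.06,"wx":0,"wy":0,"wz":0.32,"fingers":0},{"dx":0.02,"dy":-0.13,"dz":-0.06,"wx":0,"wy":0,"wz":0.5,"fingers":0},{"dx":0.027,"dy":-0.18,"dz":-0.06,"wx":0,"wy":0,"wz":0.68,"fingers":0},{"dx":0.035,"dy":-0.23,"dz":-0.06,"wx":0,"wy":0,"wz":0.86,"fingers":0},{"dx":0.04,"dy":-0.28,"dz":-0.06,"wx":0,"wy":0,"wz":1.04,"fingers":0},{"dx":0.045,"dy":-0.315,"dz":-0.06,"wx":0,"wy":0,"wz":1.22,"fingers":0},{"dx":0.0475,"dy":-0.3295,"dz":-0.06,"wx":0,"wy":0,"wz":1.4,"fingers":0}]'

```text
t: 25.65
eef_pos: [575.4, -343.9, 371.9]
eef_rot: [0.0, 0.603, 0.798, -0.001]
contact_force: [-0.4, 0.2, 0.3]
finger_gap: 86.7
```

Run:
```python
from h import *
done(.0475,-.3295,-.06,1.4)
f=grab_frame("top"); save(f,"top5.png"); np.save("/tmp/f3.npy",f,allow_pickle=True)
p,c,m=fitbottle(f,(585.8,-8.4),50); print(np.round(p[:2],1),np.degrees(p[2])%360,c,m)
tip=p[:2]+42*np.array([np.cos(p[2]),np.sin(p[2])]); a=np.radians(183.1); print("err",p[:2]-[585.8,-8.4],"tip",tip-np.array([585.8,-8.4])-42*np.array([np.cos(a),np.sin(a)]))
p3,c3,_=fitbottle(f,(435,-382),0); print("B3",np.round(p3[:2],1),np.degrees(p3[2])%360,c3)
s=6;off=np.array([300,165]);im=cv2.resize(cv2.cvtColor(f["image"],cv2.COLOR_RGB2BGR)[165:260,300:400],None,fx=s,fy=s,interpolation=cv2.INTER_NEAREST); drawbottle(im,f,p,50,s,off)
cv2.imwrite("pics/ov3.png",im)
go(576.2,-341.5,150,-2);go(576.2,-341.5,41.5,-2)
```

```text
cmd [ 576.3 -341.3  371.7   16.4] meas [ 575.4 -343.9  371.9] 15.88 gap 86.7 t 25.65 F [-0.4  0.2  0.3]
[586.1  -7.4] 184.6677348175481 36.67240570438606 747.0000000000001
err [0.27904432 0.96552155] tip [ 0.35688289 -0.18101304]
B3 [ 434.6 -381.9] 170.1427426561007 27.515730783599732
go dx -0.0002 dy -0.0002 dz 0.0397 wz 0.3208 | rows 0.0 rot 1.7
go dx -0.0002 dy -0.0002 dz 0.1482 wz 0.3208 | rows 0.0 rot 1.7
```

View pics/ov3.png

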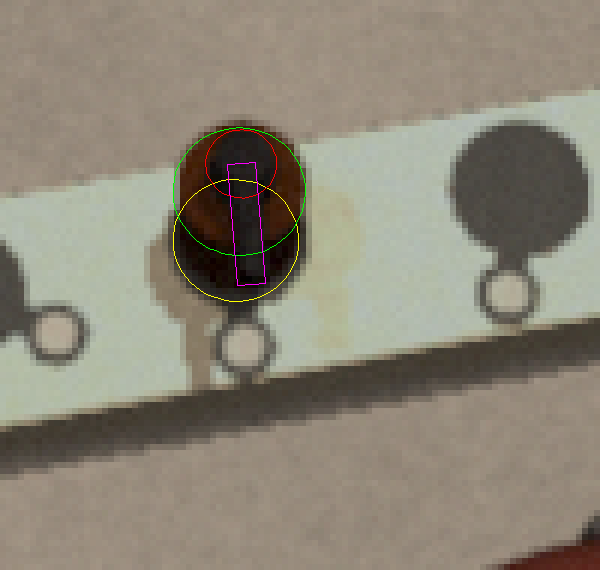

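View pics/top5.png

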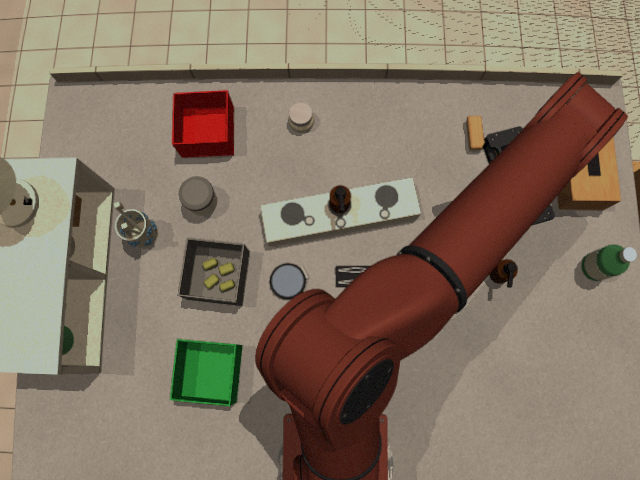

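B2 stands on P2: axis error about 1 mm, tip error under 1 mm. Descending on B1.

arm_command --series '[{"dx":0,"dy":0,"dz":0.0,"wx":0,"wy":0,"wz":0.17,"fingers":0},{"dx":0,"dy":0,"dz":0.02,"wx":0,"wy":0,"wz":0.321,"fingers":0},{"dx":0,"dy":0,"dz":0.04,"wx":0,"wy":0,"wz":0.321,"fingers":0},{"dx":0,"dy":0,"dz":0.07,"wx":0,"wy":0,"wz":0.321,"fingers":0},{"dx":0,"dy":0,"dz":0.1,"wx":0,"wy":0,"wz":0.321,"fingers":0},{"dx":0,"dy":0,"dz":0.13,"wx":0,"wy":0,"wz":0.321,"fingers":0},{"dx":0,"dy":0,"dz":0.144,"wx":0,"wy":0,"wz":0.321,"fingers":0},{"dx":0,"dy":0,"dz":0.148,"wx":0,"wy":0,"wz":0.321,"fingers":0},{"dx":0,"dy":0,"dz":0.148,"wx":0,"wy":0,"wz":0.321,"fingers":0},{"dx":0,"dy":0,"dz":0.148,"wx":0,"wy":0,"wz":0.321,"fingers":1}]'

```text
t: 26.95
eef_pos: [576.7, -341.5, 224.4]
eef_rot: [0.001, 0.719, 0.695, 0.0]
contact_force: [-0.4, 0.5, 0.4]
finger_gap: 82.7
```

Run:
```python
from h import *
done(0,0,.148,.321)
f=grab_frame("scene"); cv2.imwrite("pics/c7.png",cv2.resize(cv2.cvtColor(f["image"],cv2.COLOR_RGB2BGR)[120:260,130:330],None,fx=4,fy=4))
print(np.round(sense()["q"],2))
```

```text
cmd [ 576.3 -341.3  223.7   -2. ] meas [ 576.7 -341.5  224.4] -1.98 gap 82.7 t 26.95 F [-0.4  0.5  0.4]
[-0.14  0.67  0.87  1.63 -0.56  1.11  0.85]
```

View pics/c7.png

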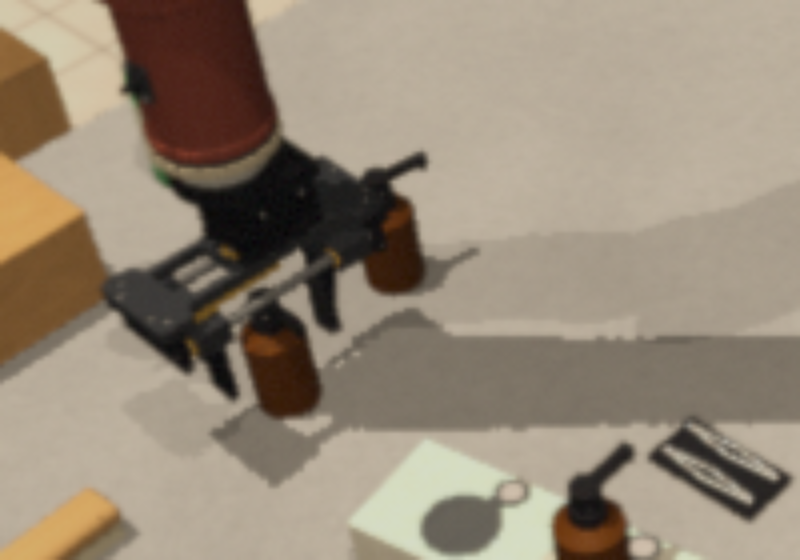

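Run:
```python
from h import *
go(607,-116.5,170,82.7)
```

```text
go dx 0.2257 dy 0.0228 dz -0.1283 wz -1.4785 | rows 3.6 rot 7.9
```

arm_command --series '[{"dx":0,"dy":0,"dz":0,"wx":0,"wy":0,"wz":0,"fingers":1},{"dx":0,"dy":0,"dz":0,"wx":0,"wy":0,"wz":0,"fingers":1},{"dx":0,"dy":0,"dz":0,"wx":0,"wy":0,"wz":0,"fingers":1},{"dx":0,"dy":0,"dz":0,"wx":0,"wy":0,"wz":0,"fingers":1},{"dx":0,"dy":0,"dz":0,"wx":0,"wy":0,"wz":0,"fingers":1},{"dx":0,"dy":0,"dz":-0.01,"wx":0,"wy":0,"wz":0,"fingers":1},{"dx":0,"dy":0,"dz":-0.04,"wx":0,"wy":0,"wz":0,"fingers":1},{"dx":0,"dy":0,"dz":-0.08,"wx":0,"wy":0,"wz":0,"fingers":1},{"dx":0,"dy":0,"dz":-0.11,"wx":0,"wy":0,"wz":0,"fingers":1},{"dx":0,"dy":0,"dz":-0.128,"wx":0,"wy":0,"wz":0,"fingers":1}]'

```text
t: 28.25
eef_pos: [576.4, -341.5, 353.3]
eef_rot: [0.001, 0.719, 0.695, 0.0]
contact_force: [-0.1, -1.0, -1.5]
finger_gap: 47.5
```

Run:
```python
from h import *
done(0,0,-.128,0)
go(607,-116.5,170,82.7)
```

```text
cmd [ 576.3 -341.3  351.7   -2. ] meas [ 576.4 -341.5  353.3] -2.02 gap 47.5 t 28.25 F [-0.1 -1.  -1.5]
go dx 0.2257 dy 0.0228 dz -0.0003 wz -1.4785 | rows 3.6 rot 7.9
```

arm_command --series '[{"dx":0.025,"dy":0.003,"dz":0,"wx":0,"wy":0,"wz":-0.17,"fingers":1},{"dx":0.055,"dy":0.006,"dz":0,"wx":0,"wy":0,"wz":-0.34,"fingers":1},{"dx":0.085,"dy":0.009,"dz":0,"wx":0,"wy":0,"wz":-0.51,"fingers":1},{"dx":0.115,"dy":0.012,"dz":0,"wx":0,"wy":0,"wz":-0.68,"fingers":1},{"dx":0.145,"dy":0.015,"dz":0,"wx":0,"wy":0,"wz":-0.85,"fingers":1},{"dx":0.175,"dy":0.018,"dz":0,"wx":0,"wy":0,"wz":-1.02,"fingers":1},{"dx":0.205,"dy":0.021,"dz":0,"wx":0,"wy":0,"wz":-1.19,"fingers":1},{"dx":0.22,"dy":0.0228,"dz":0,"wx":0,"wy":0,"wz":-1.36,"fingers":1},{"dx":0.2257,"dy":0.0228,"dz":0,"wx":0,"wy":0,"wz":-1.478,"fingers":1},{"dx":0.2257,"dy":0.0228,"dz":0,"wx":0,"wy":0,"wz":-1.478,"fingers":1}]'

```text
t: 29.5
eef_pos: [607.0, -116.0, 351.0]
eef_rot: [-0.0, 0.064, 0.998, 0.0]
contact_force: [-0.4, -0.6, -0.6]
finger_gap: 47.5
```

arm_command --series '[{"dx":0,"dy":0,"dz":0.02,"wx":0,"wy":0,"wz":0,"fingers":1},{"dx":0,"dy":0,"dz":0.04,"wx":0,"wy":0,"wz":0,"fingers":1},{"dx":0,"dy":0,"dz":0.06,"wx":0,"wy":0,"wz":0,"fingers":1},{"dx":0,"dy":0,"dz":0.07,"wx":0,"wy":0,"wz":0,"fingers":1},{"dx":0,"dy":0,"dz":0.076,"wx":0,"wy":0,"wz":0,"fingers":1},{"dx":0,"dy":0,"dz":0.078,"wx":0,"wy":0,"wz":0,"fingers":1},{"dx":0,"dy":0,"dz":0.078,"wx":0,"wy":0,"wz":0,"fingers":1},{"dx":0,"dy":0,"dz":0.078,"wx":0,"wy":0,"wz":0,"fingers":0.25},{"dx":0,"dy":0,"dz":0.078,"wx":0,"wy":0,"wz":0,"fingers":0.25},{"dx":0,"dy":0,"dz":0.078,"wx":0,"wy":0,"wz":0,"fingers":0.25}]'

```text
t: 30.75
eef_pos: [607.1, -116.5, 273.5]
eef_rot: [0.0, 0.064, 0.998, 0.0]
contact_force: [0.3, -0.3, -0.5]
finger_gap: 63.5
```

Run:
```python
from h import *
done(.2257,.0228,0,-1.478);done(0,0,.078,0)
f=grab_frame("scene"); cv2.imwrite("pics/c8.png",cv2.resize(cv2.cvtColor(f["image"],cv2.COLOR_RGB2BGR)[150:290,160:360],None,fx=4,fy=4))
c=load(); go(c[0],c[1],190,c[3])
```

```text
cmd [ 607.  -116.5  351.7   82.7] meas [ 607.1 -116.5  273.5] 82.68 gap 63.5 t 30.75 F [ 0.3 -0.3 -0.5]
cmd [ 607.  -116.5  273.7   82.7] meas [ 607.1 -116.5  273.5] 82.68 gap 63.5 t 30.75 F [ 0.3 -0.3 -0.5]
go dx 0.0000 dy 0.0000 dz -0.0983 wz -0.0000 | rows 0.0 rot 0.0
```

View pics/c8.png

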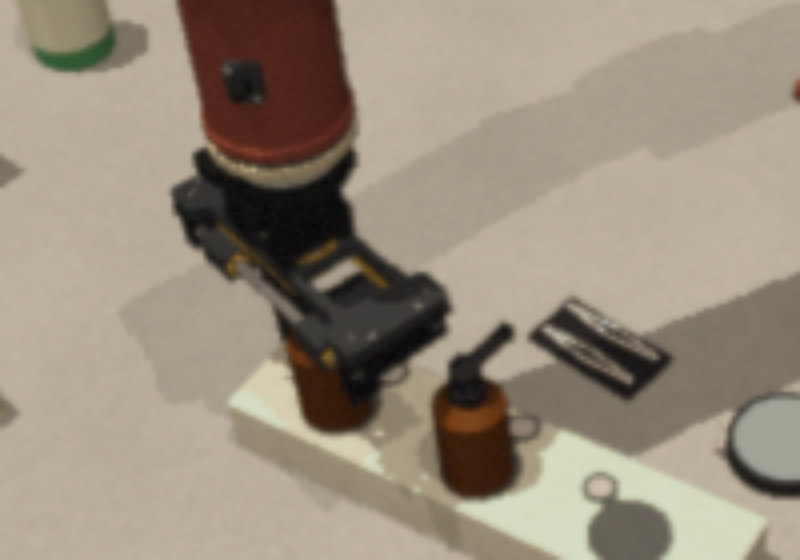

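arm_command --series '[{"dx":0,"dy":0,"dz":-0.02,"wx":0,"wy":0,"wz":0,"fingers":0.25},{"dx":0,"dy":0,"dz":-0.06,"wx":0,"wy":0,"wz":0,"fingers":0.25},{"dx":0,"dy":0,"dz":-0.1,"wx":0,"wy":0,"wz":0,"fingers":0.2},{"dx":0,"dy":0,"dz":-0.11,"wx":0,"wy":0,"wz":0.17,"fingers":0},{"dx":-0.03,"dy":-0.03,"dz":-0.11,"wx":0,"wy":0,"wz":0.35,"fingers":0},{"dx":-0.06,"dy":-0.06,"dz":-0.11,"wx":0,"wy":0,"wz":0.53,"fingers":0},{"dx":-0.09,"dy":-0.1,"dz":-0.11,"wx":0,"wy":0,"wz":0.71,"fingers":0},{"dx":-0.12,"dy":-0.14,"dz":-0.11,"wx":0,"wy":0,"wz":0.89,"fingers":0},{"dx":-0.14,"dy":-0.18,"dz":-0.11,"wx":0,"wy":0,"wz":1.07,"fingers":0},{"dx":-0.15,"dy":-0.22,"dz":-0.11,"wx":0,"wy":0,"wz":1.25,"fingers":0}]'

```text
t: 32.05
eef_pos: [728.7, -354.4, 384.3]
eef_rot: [0.0, 0.637, 0.771, -0.0]
contact_force: [-0.2, -0.3, 0.2]
finger_gap: 87.2
```

Run:
```python
from h import *
done(-.15,-.22,-.11,1.25)
f=grab_frame("top"); save(f,"top6.png"); np.save("/tmp/f4.npy",f,allow_pickle=True)
for (x,y,a) in((585.8,-8.4,183.1),(607,-116.5,172.7)):
    p,c,m=fitbottle(f,(x,y),50); a=np.radians(a); e=p[:2]-[x,y]
    print(np.round(p[:2],1),round(np.degrees(p[2])%360,1),round(c),"err",np.round(e,1),"tip",np.round(e+42*np.array([np.cos(p[2])-np.cos(a),np.sin(p[2])-np.sin(a)]),1))
p3,c3,_=fitbottle(f,(435,-382),0); print("B3",np.round(p3[:2],1),np.degrees(p3[2])%360,c3)
go(434.6,-381.9,180,-100);go(434.6,-381.9,41.5,-100)
```

```text
cmd [ 727.8 -353.8  383.7   11.1] meas [ 728.7 -354.4  384.3] 10.81 gap 87.2 t 32.05 F [-0.2 -0.3  0.2]
[586.3  -7.2] 185.1 37 err [0.5 1.2] tip [ 0.6 -0.3]
[ 614.7 -113.9] 134.4 518 err [7.7 2.6] tip [20.  27.2]
B3 [ 434.5 -382. ] 169.79898559910475 27.727018727376418
go dx 0.0287 dy -0.2931 dz 0.0217 wz 1.9383 | rows 4.7 rot 10.4
go dx 0.0287 dy -0.2931 dz 0.1602 wz 1.9383 | rows 4.7 rot 10.4
```

View pics/top6.png

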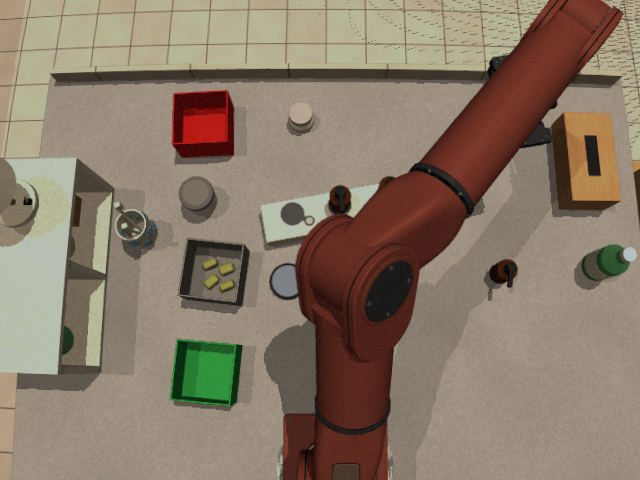

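I misjudged the axes on that transit, so the arm swung out to (728,-354) at a safe height and touched nothing. Arm hides the P3 bottle here; I'll check it from the next pose. On to B3.

arm_command --series '[{"dx":0.003,"dy":-0.03,"dz":0,"wx":0,"wy":0,"wz":0.18,"fingers":0},{"dx":0.006,"dy":-0.06,"dz":0,"wx":0,"wy":0,"wz":0.36,"fingers":0},{"dx":0.009,"dy":-0.09,"dz":0,"wx":0,"wy":0,"wz":0.54,"fingers":0},{"dx":0.012,"dy":-0.12,"dz":0,"wx":0,"wy":0,"wz":0.72,"fingers":0},{"dx":0.015,"dy":-0.15,"dz":0,"wx":0,"wy":0,"wz":0.9,"fingers":0},{"dx":0.018,"dy":-0.18,"dz":0,"wx":0,"wy":0,"wz":1.08,"fingers":0},{"dx":0.021,"dy":-0.21,"dz":0,"wx":0,"wy":0,"wz":1.26,"fingers":0},{"dx":0.024,"dy":-0.24,"dz":0,"wx":0,"wy":0,"wz":1.44,"fingers":0},{"dx":0.027,"dy":-0.275,"dz":0,"wx":0,"wy":0,"wz":1.62,"fingers":0},{"dx":0.0287,"dy":-0.2931,"dz":0,"wx":0,"wy":0,"wz":1.78,"fingers":0}]'

```text
t: 33.35
eef_pos: [432.8, -382.3, 384.4]
eef_rot: [-0.0, 1.0, -0.012, 0.0]
contact_force: [-0.7, 0.5, 0.7]
finger_gap: 87.1
```

Run:
```python
from h import *
done(.0287,-.2931,0,1.78)
f=grab_frame("top"); save(f,"top7.png"); np.save("/tmp/f4.npy",f,allow_pickle=True)
for (x,y,a) in((585.8,-8.4,183.1),(607,-116.5,172.7)):
    p,c,m=fitbottle(f,(x,y),50); a=np.radians(a); e=p[:2]-[x,y]
    print(np.round(p[:2],1),round(np.degrees(p[2])%360,1),round(c),"err",np.round(e,1),"tip",np.round(e+42*np.array([np.cos(p[2])-np.cos(a),np.sin(p[2])-np.sin(a)]),1))
go(434.6,-381.9,180,-100);go(434.6,-381.9,41.5,-100); print(sense()["q"])
```

```text
cmd [ 434.6 -381.9  383.7  -90.9] meas [ 432.8 -382.3  384.4] -91.32 gap 87.1 t 33.35 F [-0.7  0.5  0.7]
[586.   -7.1] 185.4 36 err [0.2 1.3] tip [ 0.3 -0.4]
[ 608.  -115.5] 172.8 33 err [1. 1.] tip [1.  0.9]
go dx 0.0000 dy 0.0000 dz 0.0217 wz 0.1583 | rows 0.0 rot 0.8
go dx 0.0000 dy 0.0000 dz 0.1602 wz 0.1583 | rows 0.0 rot 0.8
[-0.37213874  0.49038024  1.36674895  1.71951308 -0.49414694  1.34413765
 -0.51488306]
```

View pics/top7.png

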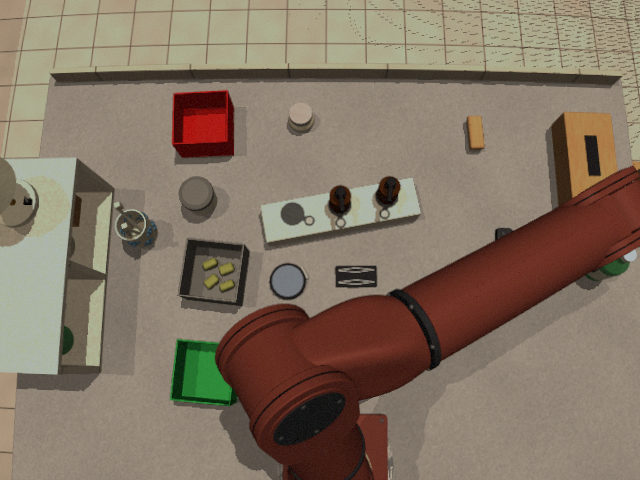

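P3's bottle is within about 1.5 mm. Joint 3 is at 1.367, close to its 1.39 limit, so I'll keep the current yaw (nozzle 9° off the tool axis is harmless), descend in part and watch it.

arm_command --series '[{"dx":0,"dy":0,"dz":0.003,"wx":0,"wy":0,"wz":0,"fingers":0},{"dx":0,"dy":0,"dz":0.006,"wx":0,"wy":0,"wz":0,"fingers":0},{"dx":0,"dy":0,"dz":0.01,"wx":0,"wy":0,"wz":0,"fingers":0},{"dx":0,"dy":0,"dz":0.015,"wx":0,"wy":0,"wz":0,"fingers":0},{"dx":0,"dy":0,"dz":0.02,"wx":0,"wy":0,"wz":0,"fingers":0},{"dx":0,"dy":0,"dz":0.025,"wx":0,"wy":0,"wz":0,"fingers":0},{"dx":0,"dy":0,"dz":0.03,"wx":0,"wy":0,"wz":0,"fingers":0},{"dx":0,"dy":0,"dz":0.035,"wx":0,"wy":0,"wz":0,"fingers":0},{"dx":0,"dy":0,"dz":0.04,"wx":0,"wy":0,"wz":0,"fingers":0},{"dx":0,"dy":0,"dz":0.04,"wx":0,"wy":0,"wz":0,"fingers":0}]'

```text
t: 34.65
eef_pos: [434.6, -381.8, 342.9]
eef_rot: [-0.0, 1.0, -0.008, -0.0]
contact_force: [0.8, 0.3, -0.1]
finger_gap: 87.0
```

Run:
```python
from h import *
done(0,0,.04,0); print(np.round(sense()["q"],3))
```

```text
cmd [ 434.6 -381.9  343.7  -90.9] meas [ 434.6 -381.8  342.9] -90.93 gap 87.0 t 34.65 F [ 0.8  0.3 -0.1]
[-0.342  0.528  1.318  1.767 -0.535  1.275 -0.477]
```

arm_command --series '[{"dx":0,"dy":0,"dz":0.025,"wx":0,"wy":0,"wz":0,"fingers":0},{"dx":0,"dy":0,"dz":0.05,"wx":0,"wy":0,"wz":0,"fingers":0},{"dx":0,"dy":0,"dz":0.075,"wx":0,"wy":0,"wz":0,"fingers":0},{"dx":0,"dy":0,"dz":0.1,"wx":0,"wy":0,"wz":0,"fingers":0},{"dx":0,"dy":0,"dz":0.115,"wx":0,"wy":0,"wz":0,"fingers":0},{"dx":0,"dy":0,"dz":0.12,"wx":0,"wy":0,"wz":0,"fingers":0},{"dx":0,"dy":0,"dz":0.12,"wx":0,"wy":0,"wz":0,"fingers":0},{"dx":0,"dy":0,"dz":0.12,"wx":0,"wy":0,"wz":0,"fingers":0},{"dx":0,"dy":0,"dz":0.12,"wx":0,"wy":0,"wz":0,"fingers":0},{"dx":0,"dy":0,"dz":0.12,"wx":0,"wy":0,"wz":0,"fingers":0}]'

```text
t: 35.9
eef_pos: [434.7, -381.9, 223.6]
eef_rot: [0.0, 1.0, -0.008, 0.0]
contact_force: [0.0, 0.3, -0.0]
finger_gap: 87.2
```

Run:
```python
from h import *
done(0,0,.12,0); print(np.round(sense()["q"],3))
f=grab_frame("scene"); cv2.imwrite("pics/c9.png",cv2.resize(cv2.cvtColor(f["image"],cv2.COLOR_RGB2BGR)[90:290,130:400],None,fx=2.9,fy=2.9))
```

```text
cmd [ 434.6 -381.9  223.7  -90.9] meas [ 434.7 -381.9  223.6] -90.92 gap 87.2 t 35.9 F [ 0.   0.3 -0. ]
[-0.227  0.642  1.155  1.876 -0.671  1.08  -0.39 ]
```

View pics/c9.png

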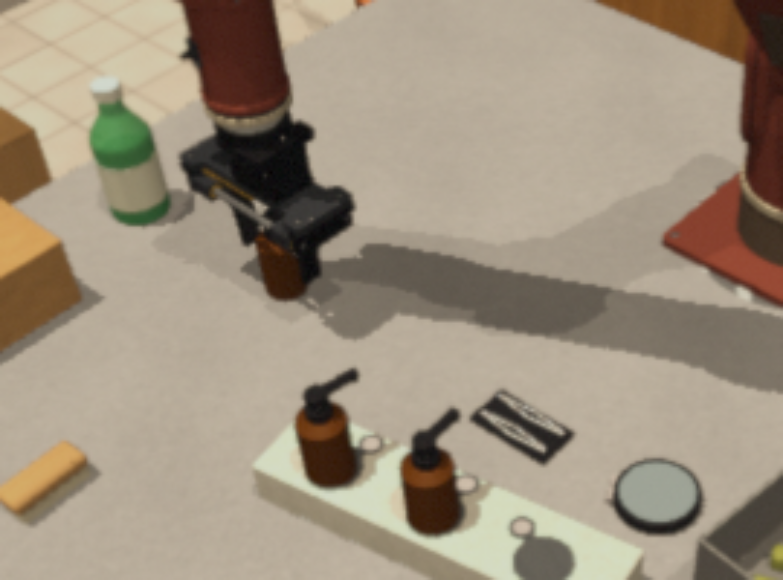

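Closing and lifting 100 mm.

arm_command --series '[{"dx":0,"dy":0,"dz":0,"wx":0,"wy":0,"wz":0,"fingers":1},{"dx":0,"dy":0,"dz":0,"wx":0,"wy":0,"wz":0,"fingers":1},{"dx":0,"dy":0,"dz":0,"wx":0,"wy":0,"wz":0,"fingers":1},{"dx":0,"dy":0,"dz":0,"wx":0,"wy":0,"wz":0,"fingers":1},{"dx":0,"dy":0,"dz":0,"wx":0,"wy":0,"wz":0,"fingers":1},{"dx":0,"dy":0,"dz":0,"wx":0,"wy":0,"wz":0,"fingers":1},{"dx":0,"dy":0,"dz":-0.02,"wx":0,"wy":0,"wz":0,"fingers":1},{"dx":0,"dy":0,"dz":-0.05,"wx":0,"wy":0,"wz":0,"fingers":1},{"dx":0,"dy":0,"dz":-0.08,"wx":0,"wy":0,"wz":0,"fingers":1},{"dx":0,"dy":0,"dz":-0.1,"wx":0,"wy":0,"wz":0,"fingers":1}]'

```text
t: 37.2
eef_pos: [434.6, -382.1, 325.4]
eef_rot: [0.0, 1.0, -0.008, 0.001]
contact_force: [0.4, -0.2, -2.5]
finger_gap: 47.1
```

Run:
```python
from h import *
done(0,0,-.1,0); print(np.round(sense()["q"],3))
go(450,-150,160,-50)
```

```text
cmd [ 434.6 -381.9  323.7  -90.9] meas [ 434.6 -382.1  325.4] -90.94 gap 47.1 t 37.2 F [ 0.4 -0.2 -2.5]
[-0.324  0.537  1.291  1.786 -0.547  1.242 -0.47 ]
go dx 0.0116 dy -0.2321 dz -0.0183 wz -0.7144 | rows 3.7 rot 3.8
```

arm_command --series '[{"dx":0.001,"dy":-0.02,"dz":0,"wx":0,"wy":0,"wz":0,"fingers":1},{"dx":0.002,"dy":-0.05,"dz":0,"wx":0,"wy":0,"wz":0,"fingers":1},{"dx":0.004,"dy":-0.08,"dz":0,"wx":0,"wy":0,"wz":-0.1,"fingers":1},{"dx":0.006,"dy":-0.11,"dz":0,"wx":0,"wy":0,"wz":-0.2,"fingers":1},{"dx":0.008,"dy":-0.14,"dz":0,"wx":0,"wy":0,"wz":-0.3,"fingers":1},{"dx":0.009,"dy":-0.17,"dz":0,"wx":0,"wy":0,"wz":-0.4,"fingers":1},{"dx":0.01,"dy":-0.2,"dz":-0.005,"wx":0,"wy":0,"wz":-0.5,"fingers":1},{"dx":0.011,"dy":-0.22,"dz":-0.01,"wx":0,"wy":0,"wz":-0.6,"fingers":1},{"dx":0.012,"dy":-0.23,"dz":-0.018,"wx":0,"wy":0,"wz":-0.7,"fingers":1},{"dx":0.012,"dy":-0.232,"dz":-0.018,"wx":0,"wy":0,"wz":-0.715,"fingers":1}]'

```text
t: 38.45
eef_pos: [450.5, -149.8, 341.7]
eef_rot: [-0.001, 0.939, 0.343, 0.001]
contact_force: [1.1, -0.1, -2.5]
finger_gap: 47.5
```

Run:
```python
from h import *
done(.012,-.232,-.018,-.715); print(np.round(sense()["q"],3))
go(450,99,220,-13.2);go(564.8,99.4,220,-13.2)
```

```text
cmd [ 450.4 -150.1  341.7  -50. ] meas [ 450.5 -149.8  341.7] -49.87 gap 47.5 t 38.45 F [ 1.1 -0.1 -2.5]
[-1.1   -0.091  1.312  2.002  0.093  1.164 -0.697]
go dx 0.1599 dy -0.1910 dz -0.0603 wz -0.6417 | rows 4.0 rot 3.4
go dx 0.2481 dy -0.1174 dz -0.0603 wz -0.6417 | rows 4.4 rot 3.4
```

Run:
```python
from h import *
go(475,-60,160,-50);go(475,90,160,-30)
```

```text
go dx 0.0768 dy -0.0531 dz -0.0003 wz 0.0006 | rows 1.5 rot 0.0
go dx 0.1733 dy -0.1680 dz -0.0003 wz -0.3485 | rows 3.9 rot 1.9
```

arm_command --series '[{"dx":0.01,"dy":-0.007,"dz":0,"wx":0,"wy":0,"wz":0,"fingers":1},{"dx":0.02,"dy":-0.014,"dz":0,"wx":0,"wy":0,"wz":0,"fingers":1},{"dx":0.03,"dy":-0.021,"dz":0,"wx":0,"wy":0,"wz":0,"fingers":1},{"dx":0.04,"dy":-0.028,"dz":0,"wx":0,"wy":0,"wz":0,"fingers":1},{"dx":0.05,"dy":-0.035,"dz":0,"wx":0,"wy":0,"wz":0,"fingers":1},{"dx":0.06,"dy":-0.042,"dz":0,"wx":0,"wy":0,"wz":0,"fingers":1},{"dx":0.07,"dy":-0.049,"dz":0,"wx":0,"wy":0,"wz":0,"fingers":1},{"dx":0.077,"dy":-0.053,"dz":0,"wx":0,"wy":0,"wz":0,"fingers":1},{"dx":0.077,"dy":-0.053,"dz":0,"wx":0,"wy":0,"wz":0,"fingers":1},{"dx":0.077,"dy":-0.053,"dz":0,"wx":0,"wy":0,"wz":0,"fingers":1}]'

```text
t: 39.7
eef_pos: [475.2, -60.4, 341.2]
eef_rot: [0.0, 0.94, 0.342, -0.0]
contact_force: [-0.2, -0.1, -2.6]
finger_gap: 47.1
```

Run:
```python
from h import *
done(.077,-.053,0,0); print(np.round(sense()["q"],3))
go(475,90,160,-30)
f=grab_frame("scene"); save(f,"sc10.png")
```

```text
cmd [475.2 -60.  341.7 -50. ] meas [475.2 -60.4 341.2] -49.99 gap 47.1 t 39.7 F [-0.2 -0.1 -2.6]
[-1.169 -0.02   1.222  1.993  0.021  1.156 -0.828]
go dx 0.0963 dy -0.1150 dz -0.0003 wz -0.3485 | rows 2.4 rot 1.9
```

View pics/sc10.png

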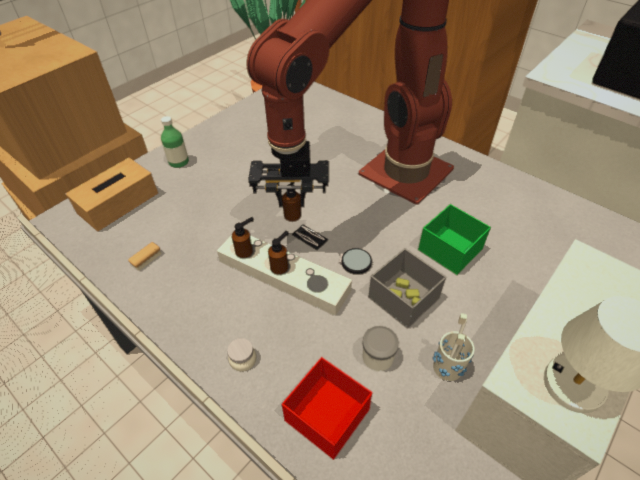

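The scene view shows B3 hanging upright in the gripper at (292,205), in front of the ledge. The other two stand on their plates, and joint 3 has come down to 1.22. Continuing around to P1.

arm_command --series '[{"dx":0.012,"dy":-0.014,"dz":0,"wx":0,"wy":0,"wz":-0.04,"fingers":1},{"dx":0.024,"dy":-0.029,"dz":0,"wx":0,"wy":0,"wz":-0.08,"fingers":1},{"dx":0.036,"dy":-0.043,"dz":0,"wx":0,"wy":0,"wz":-0.13,"fingers":1},{"dx":0.048,"dy":-0.057,"dz":0,"wx":0,"wy":0,"wz":-0.17,"fingers":1},{"dx":0.06,"dy":-0.072,"dz":0,"wx":0,"wy":0,"wz":-0.22,"fingers":1},{"dx":0.072,"dy":-0.086,"dz":0,"wx":0,"wy":0,"wz":-0.26,"fingers":1},{"dx":0.084,"dy":-0.1,"dz":0,"wx":0,"wy":0,"wz":-0.31,"fingers":1},{"dx":0.093,"dy":-0.111,"dz":0,"wx":0,"wy":0,"wz":-0.345,"fingers":1},{"dx":0.096,"dy":-0.115,"dz":0,"wx":0,"wy":0,"wz":-0.349,"fingers":1},{"dx":0.096,"dy":-0.115,"dz":0,"wx":0,"wy":0,"wz":-0.349,"fingers":1}]'

```text
t: 41.0
eef_pos: [474.8, 89.8, 341.2]
eef_rot: [0.0, 0.866, 0.5, -0.0]
contact_force: [-0.3, -0.7, -1.9]
finger_gap: 47.4
```

Run:
```python
from h import *
done(.096,-.115,0,-.349); print(np.round(sense()["q"],3))
go(564.8,99.4,160,-13.2);go(564.8,99.4,91.7,-13.2)
```

```text
cmd [474.8  89.8 341.7 -30. ] meas [474.8  89.8 341.2] -29.98 gap 47.4 t 41.0 F [-0.3 -0.7 -1.9]
[-1.322  0.013  1.074  1.981 -0.012  1.155 -0.767]
go dx 0.0533 dy 0.0732 dz -0.0003 wz -0.2927 | rows 1.4 rot 1.6
go dx 0.0533 dy 0.0732 dz 0.0680 wz -0.2927 | rows 1.4 rot 1.6
```

arm_command --series '[{"dx":0.015,"dy":0.02,"dz":0,"wx":0,"wy":0,"wz":-0.08,"fingers":1},{"dx":0.033,"dy":0.045,"dz":0,"wx":0,"wy":0,"wz":-0.18,"fingers":1},{"dx":0.048,"dy":0.065,"dz":0,"wx":0,"wy":0,"wz":-0.27,"fingers":1},{"dx":0.0533,"dy":0.0732,"dz":0,"wx":0,"wy":0,"wz":-0.293,"fingers":1},{"dx":0.0533,"dy":0.0732,"dz":0.01,"wx":0,"wy":0,"wz":-0.293,"fingers":1},{"dx":0.0533,"dy":0.0732,"dz":0.03,"wx":0,"wy":0,"wz":-0.293,"fingers":1},{"dx":0.0533,"dy":0.0732,"dz":0.05,"wx":0,"wy":0,"wz":-0.293,"fingers":1},{"dx":0.0533,"dy":0.0732,"dz":0.06,"wx":0,"wy":0,"wz":-0.293,"fingers":1},{"dx":0.0533,"dy":0.0732,"dz":0.066,"wx":0,"wy":0,"wz":-0.293,"fingers":1},{"dx":0.0533,"dy":0.0732,"dz":0.068,"wx":0,"wy":0,"wz":-0.293,"fingers":1}]'

```text
t: 42.25
eef_pos: [564.9, 99.4, 273.2]
eef_rot: [-0.0, 0.784, 0.621, -0.0]
contact_force: [-5.0, -1.2, 11.3]
finger_gap: 47.5
```

Run:
```python
from h import *
done(.0533,.0732,.068,-.293); print(np.round(sense()["q"],3))
f=grab_frame("scene"); cv2.imwrite("pics/c11.png",cv2.resize(cv2.cvtColor(f["image"],cv2.COLOR_RGB2BGR)[190:330,200:400],None,fx=4,fy=4))
```

```text
cmd [564.8  99.4 273.7 -13.2] meas [564.9  99.4 273.2] -13.18 gap 47.5 t 42.25 F [-5.  -1.2 11.3]
[-1.029  0.42   0.964  1.845 -0.389  1.081 -0.147]
```

View pics/c11.png

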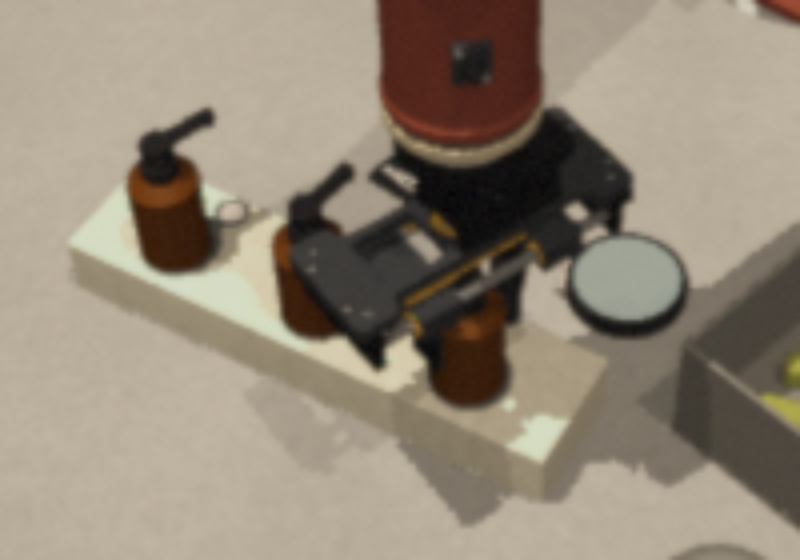

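The bottle is seated (11 N up). Releasing and rising straight up.

arm_command --series '[{"dx":0,"dy":0,"dz":0,"wx":0,"wy":0,"wz":0,"fingers":0.25},{"dx":0,"dy":0,"dz":0,"wx":0,"wy":0,"wz":0,"fingers":0.25},{"dx":0,"dy":0,"dz":0,"wx":0,"wy":0,"wz":0,"fingers":0.25},{"dx":0,"dy":0,"dz":0,"wx":0,"wy":0,"wz":0,"fingers":0.25},{"dx":0,"dy":0,"dz":-0.015,"wx":0,"wy":0,"wz":0,"fingers":0.25},{"dx":0,"dy":0,"dz":-0.04,"wx":0,"wy":0,"wz":0,"fingers":0.25},{"dx":0,"dy":0,"dz":-0.07,"wx":0,"wy":0,"wz":0,"fingers":0.25},{"dx":0,"dy":0,"dz":-0.1,"wx":0,"wy":0,"wz":0,"fingers":0.25},{"dx":0,"dy":0,"dz":-0.13,"wx":0,"wy":0,"wz":0,"fingers":0.25},{"dx":0,"dy":0,"dz":-0.13,"wx":0,"wy":0,"wz":0,"fingers":0.25}]'

```text
t: 43.55
eef_pos: [565.5, 99.0, 406.2]
eef_rot: [0.001, 0.784, 0.621, 0.002]
contact_force: [-0.5, -0.6, 0.2]
finger_gap: 65.3
```

Run:
```python
from h import *
done(0,0,-.13,0); print(np.round(sense()["q"],3))
go(430,270,221,30)
f=grab_frame("scene"); cv2.imwrite("pics/c12.png",cv2.resize(cv2.cvtColor(f["image"],cv2.COLOR_RGB2BGR)[190:330,200:400],None,fx=4,fy=4))
```

```text
cmd [564.8  99.4 403.7 -13.2] meas [565.5  99.  406.2] -13.2 gap 65.3 t 43.55 F [-0.5 -0.6  0.2]
[-1.13   0.275  1.06   1.693 -0.249  1.315 -0.253]
go dx 0.1353 dy -0.1702 dz 0.0007 wz -0.7537 | rows 3.5 rot 4.0
```

View pics/c12.png

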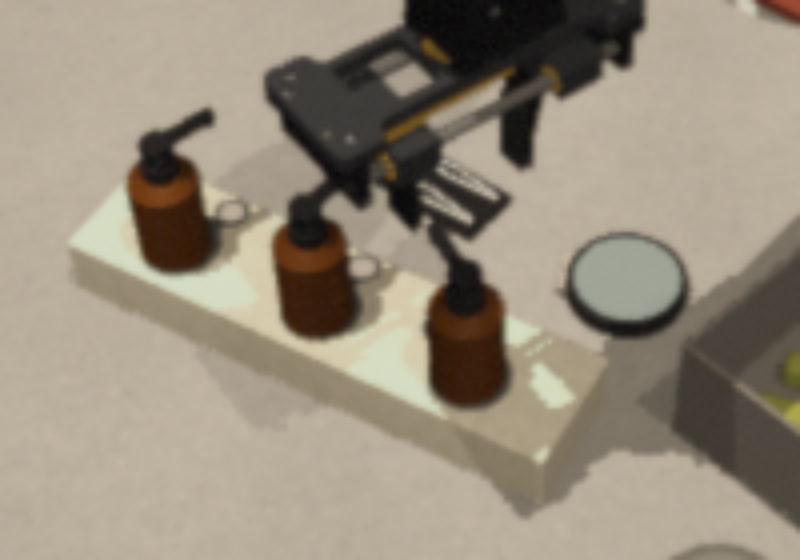

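Moving the arm left at height, so that I can measure everything from the top camera.

arm_command --series '[{"dx":0.02,"dy":-0.025,"dz":0,"wx":0,"wy":0,"wz":-0.1,"fingers":0.25},{"dx":0.05,"dy":-0.06,"dz":0,"wx":0,"wy":0,"wz":-0.25,"fingers":0.25},{"dx":0.08,"dy":-0.1,"dz":0,"wx":0,"wy":0,"wz":-0.4,"fingers":0.25},{"dx":0.11,"dy":-0.14,"dz":0,"wx":0,"wy":0,"wz":-0.55,"fingers":0.25},{"dx":0.135,"dy":-0.17,"dz":0,"wx":0,"wy":0,"wz":-0.7,"fingers":0.25},{"dx":0.135,"dy":-0.17,"dz":0,"wx":0,"wy":0,"wz":-0.75,"fingers":0.25},{"dx":0.135,"dy":-0.17,"dz":0,"wx":0,"wy":0,"wz":-0.75,"fingers":0.25},{"dx":0.135,"dy":-0.17,"dz":0,"wx":0,"wy":0,"wz":-0.75,"fingers":0.25},{"dx":0.135,"dy":-0.17,"dz":0,"wx":0,"wy":0,"wz":-0.75,"fingers":0.25},{"dx":0.135,"dy":-0.17,"dz":0,"wx":0,"wy":0,"wz":-0.75,"fingers":0.25}]'

```text
t: 44.85
eef_pos: [430.3, 269.3, 403.2]
eef_rot: [0.0, 0.502, 0.865, -0.0]
contact_force: [-0.3, -0.7, 0.5]
finger_gap: 65.5
```

Run:
```python
from h import *
done(.135,-.17,0,-.75); print(np.round(sense()["q"],3))
f=grab_frame("top"); save(f,"top8.png")
s=6;off=np.array([275,165]);im=cv2.resize(cv2.cvtColor(f["image"],cv2.COLOR_RGB2BGR)[165:255,275:405],None,fx=s,fy=s,interpolation=cv2.INTER_NEAREST)
for (x,y,a) in((564.8,99.4,247.7),(585.8,-8.4,183.1),(607,-116.5,172.7)):
    p,c,m=fitbottle(f,(x,y),50); a=np.radians(a); e=p[:2]-[x,y]
    print(np.round(p[:2],1),round(np.degrees(p[2])%360,1),round(c),"err",np.round(e,1),"tip",np.round(e+42*np.array([np.cos(p[2])-np.cos(a),np.sin(p[2])-np.sin(a)]),1)); drawbottle(im,f,p,50,s,off)
cv2.imwrite("pics/ov8.png",im)
```

```text
cmd [430.1 269.6 403.7  29.8] meas [430.3 269.3 403.2] 29.73 gap 65.5 t 44.85 F [-0.3 -0.7  0.5]
[-1.495  0.023  0.876  1.841 -0.018  1.286 -0.095]
[563.7  96.7] 247.4 32 err [-1.1 -2.7] tip [-1.3 -2.6]
[586.1  -7.3] 184.9 84 err [0.3 1.1] tip [ 0.4 -0.3]
[ 608.  -115.5] 172.8 36 err [1. 1.] tip [1.  0.9]
```

View pics/top8.png

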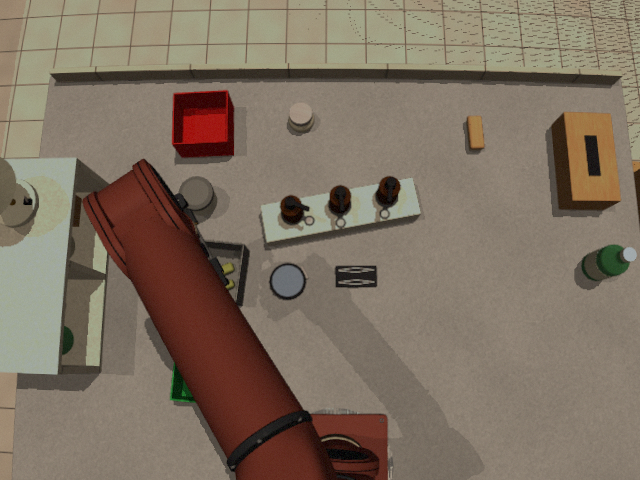

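View pics/ov8.png

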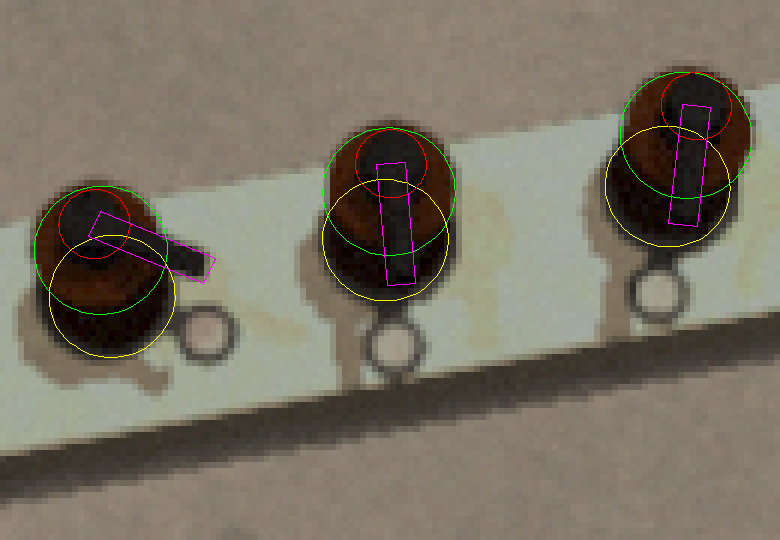

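All three bottles are upright, with axis and tip errors of 3 mm or less. Last, a check of the bin from the scene camera before handing in.

Run:
```python
from h import *
f=grab_frame("scene"); cv2.imwrite("pics/c13.png",cv2.resize(cv2.cvtColor(f["image"],cv2.COLOR_RGB2BGR)[180:420,180:480],None,fx=2.6,fy=2.5))
```

```text
(no output)
```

View pics/c13.png

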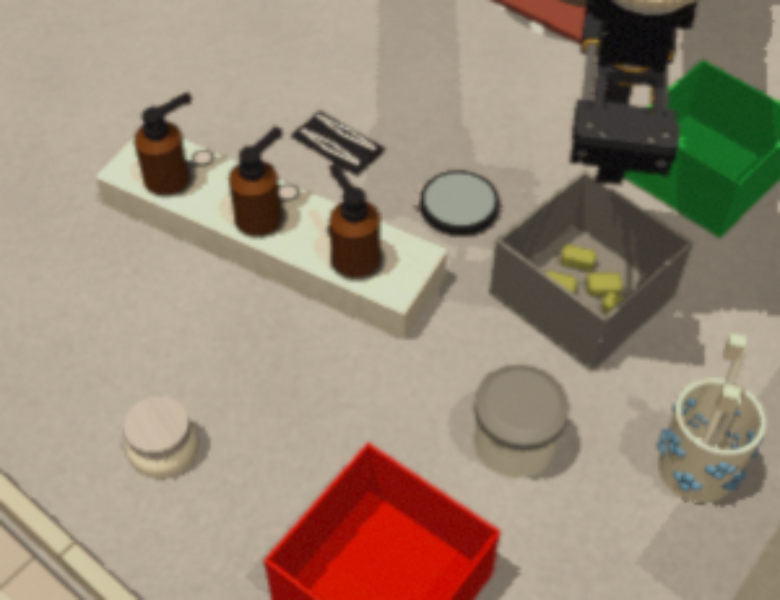

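The crop shows all four soaps in the grey bin, around (585,275), three upright bottles with their nozzles over the dishes, and the bystanders in place. Handing in.

Run:
```python
from h import *
print(sense()["t"]); print(close_job())
```

```text
44.95
the job is handed in; nothing more can be done
None
```

I put all four soap ends in the grey bin, then stood the three bottles on the drip plates, one per plate, and handed the job in at about 45 s. No verdict is reported.

**Bottles:** in the last top picture the axes were 3 mm or less from the plate centres: 2.9 mm on plate1, 1.1 mm on plate2 and 1.4 mm on plate3. The nozzle outlets were 2.9, 0.5 and 1.3 mm from the dish centres.

**Rest of the scene:** the last scene picture showed all four soaps inside the bin, the bottles upright and the bystanders in place. I judged the bystanders by eye and did not measure how far they had moved. The gripper was clear of everything.

**What did not go to plan:**
- The first move call was refused because its rows lacked some keys.
- One empty transit swung further out than I meant, at a safe height, and touched nothing.
- Joint 3 came within about 0.02 rad of its limit, so I kept the gripper's yaw as it was and took a roundabout path for the last bottle.
- While the arm hid the plate3 bottle, one fit gave a false reading. The next two pictures showed that bottle correctly placed.

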